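Fit the snap ring on the strap-creaser axle

TASK

At this leatherworker's stall, first clear the wooden offcut off the machine's wheel and let it go in the red scrap bin. Then take the red-handled spreading pliers from the wooden rack, put their tips between the lugs of the steel snap ring on its stand, squeeze the handles right up to spread the ring, lift it off, bring it level above the top of the upright axle stub and slide it straight down round the stub to the dark groove. Finish while still holding the pliers squeezed, with the ring spread wide open, level and centred round the groove and not pressing on the machine; leave the jar, the brush tin and the hammer alone.

Things in the scene. Friction and masses are not known exactly. Their poses are not given: they have to be found in the camera images.
- offcut: Loose pale wooden offcut, a block 24 (own x) x 30 (own y) x 30 (z) mm, 18 g, lying on top of the machine's wheel beside the axle stub. Origin: centre of its underside. Grip it across its 24 mm (own x) sides; the stub is beyond one of its 30 mm-apart (own y) sides.
- bin: Fixed red open scrap bin, 110 (own x) x 130 (own y) x 60 mm high, walls and floor 4 mm. Origin: centre of its underside.
- machine: Fixed base of a strap-creasing machine: green plate 110 x 110 x 18 mm, on it a dark steel wheel of 100 mm diameter lying flat (top at 40 mm), and from the wheel's middle an upright bright axle stub of 30 mm diameter up to 78 mm height. Origin: centre of its underside, on the stub's axis.
- groove (a point): Middle of the groove in the axle stub, on the stub's axis, 62 mm above the table: a dark band 9 mm high, 26 mm diameter.
- stub_top (a point): Centre of the stub's top end, 78 mm above the table.
- rack: Fixed wooden block 70 (own x) x 74 (own y) x 80 mm high with a slot 14 (x) x 34 (y) mm from top to bottom, in which the pliers stand. Origin: centre of its underside.
- pliers: Loose snap-ring spreading pliers, 0.18 kg, upright in the rack, jaws down, red handles up; a half turn about z looks the same. Origin: the pivot, mid of a boss 24 (x) x 22 (y) x 20 (z) mm resting on the rack, 90 mm above the table. Own z up; own y: handles squeeze and jaws spread along it. Reaches 83 mm below the origin (lift over 75 mm to clear the rack) and 79 mm above.
- pliers_grip (a point): Where to grip: middle line, 72 mm above the pivot, between the round swellings (13 mm diameter, axis along own x, 18 mm long) of the handles. Close along own y. Width there 66 mm at rest, about 25 mm squeezed to the stop. Squeezed to 62 mm the pliers can be carried, jaws nearly closed. About 5 N starts to move the spring-loaded handles, about 17 N reaches the stop with the ring on.
- pliers_tips (a point): Middle between the two downward pins at the ends of the jaws, 72 mm below the pivot (144 mm below the grip). Each pin is 5 x 6 mm thick and free from 63 to 79 mm below the pivot, with a small foot at its end (to 82 mm). Jaws at rest: the pins together are 15 to 18 mm wide over their outsides (own y) and the jaws 8 mm thick (own x).
- pliers_a (a joint): Angle of one half of the pliers (rad; the other moves alike): 0 at rest, jaws together; about 0.27 at the stop, handles fully squeezed, jaws fully spread. Squeezing SPREADS the jaws (levers do not cross).
- ring: Loose C-shaped steel snap ring, 24 g, 5 mm thick, flat on its stand, mid-plane 28.5 mm above the table. Origin: ring's centre at mid-thickness; own +x points to the opening between its two lugs, z up. Closed: 29 mm inside, 39 mm outside diameter; straight lugs run on to 35 mm from the centre, 20 mm clear between. Once spread it stays on the pliers' pins by its own spring.
- ring_lugs (a point): Middle between two facing pockets in the lugs that take the pliers' pins, 27 mm from the ring's centre along own +x, mid-thickness: the pliers' tips go down here, the pliers' own y along the ring's own y. The stand leaves 22 mm free below.
- ring_eye (a point): Middle of the spread ring's opening at mid-thickness (4 mm from the ring's centre towards the lugs; about 17 mm from the middle between the pins once spread, since the ring draws some 6 mm nearer to the pins as it opens): this is what must be on the stub's axis; spread fully it leaves about 2.5 mm all round the stub.
- ring_a (a joint): Opening angle of one half of the snap ring (rad; the other half moves alike): 0 closed, about 0.29 when the pliers are squeezed to their stop. The pins begin to spread it when the pliers' joint is about 0.09.
- stand: Fixed little wooden stand: base 70 x 70 x 6 mm, on it a pedestal 32 (own x) x 48 (own y) mm up to 26 mm height under the ring's back part, with a locating peg of 12 mm diameter up to 36 mm inside the ring. Origin: centre of its underside, under the ring's centre.
- jar: Bystander: amber jar with black cap, 52 mm diameter, 65 mm high. Origin: centre of its underside. Leave it alone.
- tin: Bystander: yellow tin with brushes, 68 mm diameter, 65 mm high, brushes to 140 mm. Origin: centre of its underside. Leave it alone.
- mallet: Bystander: hammer 200 mm long lying on the table near the robot. Leave it alone.

How it is judged (in metres and radians):
On the way, in this order (a step that is already met when the one before it is completed fails the run):
1. the offcut lies let go in the scrap bin (x of offcut in the frame of bin between -0.055 and 0.055 m and y of offcut in the frame of bin between -0.065 and 0.065 m and height (world z) of offcut below 0.05 m and contact force between the fingers and offcut below 0.1 N), for 0.2 s.
2. the ring, spread on the pliers, is off its stand (value of joint ring_a above 0.2 rad and z of ring in the frame of stand above 0.045 m and contact force between ring and pliers above 0.5 N), for 0.1 s.
3. the spread ring is above the stub's top end, round its axis (value of joint ring_a above 0.2 rad and horizontal distance between ring_eye and stub_top below 0.006 m and z of ring_eye in the frame of stub_top above 0.001 m), for 0.05 s.
At the end, for the whole second after the job is handed in: Pliers still held squeezed (over 3 N, joint over 0.18 rad); ring on their pins, spread over 0.22 rad, its eye within 4 mm of the stub axis and 3.5 mm of the groove height, tilt under 0.2 rad, ring and pliers each pressing the machine under 1 N; offcut in the bin (z of ring_eye in the frame of groove between -0.0035 and 0.0035 m and horizontal distance between ring_eye and groove below 0.004 m and angle between ring's own z axis and vertical below 0.2 rad and value of joint ring_a above 0.22 rad and value of joint pliers_a above 0.18 rad and contact force between the fingers and pliers above 3 N and contact force between ring and pliers above 0.5 N and contact force between each of ring, pliers and machine below 1 N and x of offcut in the frame of bin between -0.055 and 0.055 m and y of offcut in the frame of bin between -0.065 and 0.065 m and height (world z) of offcut below 0.05 m); the arm keeps its last pose, push and grip.
It fails at once if the jar is shifted by more than 30 mm (distance of jar from where it was at the start of the episode above 0.03 m).
It fails at once if the brush tin is shifted by more than 30 mm (distance of tin from where it was at the start of the episode above 0.03 m).
It fails at once if the hammer is shifted by more than 30 mm (distance of mallet from where it was at the start of the episode above 0.03 m).
It also fails if it takes over 67 s, if anything falls off the work surface, if the arm or the gripper's body presses on something with over 40 N, if the wrist force passes 120 N, or if a joint passes its speed limit or range.

ROBOT

A 6-joint arm with a two-finger parallel gripper is mounted at the origin on the work surface. World frame = base frame: x ahead of the robot, y to its left, z up, the work surface at z = 0. Lengths are in m, angles in degrees, forces in N, time in s.
With the tool pointing down it reaches from about 0.25 to 0.725 m from the base axis. Payload 9.7 kg.
Tool frame: the origin (TCP) lies at the very end of the fingers, on their centre line; the grasp point (between the pads) lies 19 mm behind it; z points along the fingers, y is the direction in which the jaws open and shut (so a half turn about z gives the same grasp; the last joint's range is limited). The gripper opens to 85 mm and grips with 20 to 120 N. Pads are 22 mm wide; open, the fingers measure 114 mm over their backs; the gripper's body (76 mm by 85 mm) begins 54 mm behind the grasp point. The pads swing forward as they close: fully open they stand 13 mm farther back than shut.
Start: joints at [-70.818, 4.979, 10.078, 95.1, 0, 90], TCP at [0.181, -0.519, 0.231] pointing down, gripper open.
Joint ranges: [-179.16, 179.16], [-48.56, 103.87], [-65.8, 70.77], [-126.05, 130.52], [-82.76, 87.17], [-180, 180]. Speed limits (degrees/s): [127.2, 127.2, 147.25, 180, 180, 180].

INTERFACE

Orientations are given as [roll, pitch, yaw] about the fixed x, y, z axes, in that order (R = Rz(yaw) Ry(pitch) Rx(roll)).
In Python, from workcell import bot gives the robot as it stands. The module is installed in compiled form; this text tells all that it offers.
- The arm moves only by the tool step_arm, never from a script. Its arguments are lists of equal length, an entry for each row: "dr": the turn, a rotation vector about the tool's x, y, z in rad, a list of three; "xyz": the shift along the tool's x, y, z in units of 40 mm (1.0 is 40 mm), a list of three; "gripper": the opening, from 0 (shut) to 1 (fully open). In form: {"dr": [[wx, wy, wz], ...], "xyz": [[x, y, z], ...], "gripper": [gripper, ...]}. A call has exactly 8 rows; each row is the pose to reach, as a shift and turn from the pose commanded when the call began, along the tool's axes at that moment; what a row does not reach only later rows make up. A row lasts 1/10 s, in which the tool goes at most 50 mm and 8.59 degrees, less where a joint would pass 70% of its speed; a pose out of reach is approached as far as the arm can. A call with a gripper value outside its range is refused whole. The fingers move at their own pace and stop on an object; "squeeze" is the grip in N (left out, the last holds). Time passes only in rows, so rows that repeat a pose let the fingers close, or fill a call up. It gives the time, the measured TCP pose, the force and the opening at its end, in the units of the state.
- bot.get_obs(): the state, without advancing time (a new reading comes with each control period).
- bot.camera(name): name is "scene" or "top" or "wrist"; returns a dict with "image" (400x640x3 uint8, red, green, blue), "camera_matrix" (3x3 intrinsics, pixels), "R" (3x3) and "t" (3): a world point X has camera coordinates R X + t. Camera axes: x right, y down, z forward; pixel columns grow to the right and rows downward; lengths in m; the calibration is good to about 2 mm. The wrist camera is an equidistant fisheye: a pixel r from the principal point sees the ray r / f radians off the axis. A picture is of the moment at which its call begins. There is no depth.
- bot.job_done(): hands the job in, once; it reports no verdict.
Trained networks look in a picture, given as the dict that the camera call returned (one of the last four; its "shot" number tells which), for a name from the list of things; names that differ only in an ending like _2 or _b are one class to them, and where a whole thing is asked for, a point or a joint stands for the part that bears it (a point fixed in the world has none). Each returns a list of dicts, best first, with "p" (0 to 1); they miss things now and then, are a little off and sometimes report something else, mostly with a low value. They report only what shows in the picture. A call takes as long as a camera call.
- bot.regions_of(picture, thing): "region" (400x640 bool, what is visible of it) and "box" ([centre column, centre row, width, height] in pixels, round what is visible of it).
The state is a dict: "time": time; "q": joint angles; "qd": joint speeds; "joint_efforts": joint torques, N m; "ee_pos": TCP position; "tcp_rot": TCP orientation; "wrist_force": force on the tool from outside, world axes, zero at the start; "torque": the same for the moment, N m; "opening": finger opening in m.
Only numpy, scipy, OpenCV 4.12 (cv2) and the standard library are available. Lean on these libraries where they do the work, as an engineer would, in place of code of your own. Each camera call takes 0.05 s, during which the arm holds its last target.

## Working session

There is one attempt and no reset: what is moved stays moved. The work goes in short steps, Python scripts to look and compute and a tool call to move; the robot and the scene stay as the last step left them, time stands still between calls to the robot, and variables do not carry over. Pictures are saved under pics/ and viewed, and the job is handed in when it is done.

Besides the shell and the picture viewer there is one more tool, called after "Request:" by a JSON object that holds its "op" and its "data", one argument or row to a line. step_arm: Moves the arm, as the interface text tells. Its arguments: {"type":"object","properties":{"dr":{"type":"array"},"xyz":{"type":"array"},"gripper":{"type":"array"},"squeeze":{"type":"number"}},"required":["dr","xyz","gripper"]}

```bash
mkdir -p pics; ls; cat > h.py <<'E'
import numpy as np, cv2, pickle
from workcell import bot
from scipy.spatial.transform import Rotation as Ro
def shot(n,save=None):
    c=bot.camera(n)
    if save: cv2.imwrite(f'pics/{save}.png',c['image'][:,:,::-1]); pickle.dump(c,open(f'pics/{save}.pkl','wb'))
    return c
def ray2z(c,uv,z):
    K=np.array(c['camera_matrix']);R=np.array(c['R']);t=np.array(c['t'])
    x=(uv[0]-K[0,2])/K[0,0]; y=(uv[1]-K[1,2])/K[1,1]
    if c.get('fe'):
        r=np.hypot(x,y); d=np.array([x/r*np.sin(r),y/r*np.sin(r),np.cos(r)]) if r>1e-9 else np.array([0,0,1.])
    else: d=np.array([x,y,1.])
    o=-R.T@t; d=R.T@d
    return o+d*(z-o[2])/d[2]
def proj(c,X):
    K=np.array(c['camera_matrix']);R=np.array(c['R']);t=np.array(c['t'])
    p=R@np.array(X)+t
    if c.get('fe'):
        rho=np.hypot(p[0],p[1]); th=np.arctan2(rho,p[2]); x,y=(p[:2]/max(rho,1e-9)*th)
    else: x,y=p[:2]/p[2]
    return np.array([K[0,0]*x+K[0,2],K[1,1]*y+K[1,2]])
def wrist(save=None):
    c=shot('wrist',save); c['fe']=1; return c
E
python3 - <<'E'
from h import *
for n in ['scene','top','wrist']:
    c=shot(n,n+'0'); print(n,c['camera_matrix'],c['R'],c['t'],[k for k in c])
    for th in ['offcut','bin','machine','rack','pliers','ring','stand','jar','tin','mallet']:
        r=bot.regions_of(c,th)
        print(th,[(round(x['p'],2),np.round(x['box'],1).tolist()) for x in r[:2]])
print(bot.get_obs())
E
```

```text
pics
scene [[520.88485197   0.         317.30990515]
 [  0.         520.88485197 202.85304126]
 [  0.           0.           1.        ]] [[ 7.94054369e-01  6.07846658e-01 -3.13313290e-04]
 [ 4.88438519e-01 -6.38373388e-01 -5.94901027e-01]
 [-3.61808612e-01  4.72230725e-01 -8.03798899e-01]] [-0.45426192 -0.18120408  1.28447357] ['image', 'camera_matrix', 'R', 't', 'shot']
offcut [(0.49, [388.4, 132.2, 14.9, 18.0])]
bin [(0.87, [358.4, 259.1, 85.5, 87.0]), (0.55, [278.0, 199.6, -0.2, 5.1])]
machine [(0.73, [371.8, 149.7, 64.7, 47.9]), (0.38, [280.6, 135.9, 83.0, 50.3])]
rack [(0.83, [200.6, 336.7, 60.2, 66.0])]
pliers [(0.57, [189.6, 314.0, 28.0, 49.4]), (0.52, [194.3, 307.1, 11.3, 35.5])]
ring [(0.7, [372.5, 150.5, 60.3, 50.2]), (0.43, [281.8, 208.2, 19.7, 21.7])]
stand [(0.89, [283.2, 213.1, 36.2, 33.4])]
jar [(0.56, [443.6, 239.8, 31.1, 37.9])]
tin [(0.6, [343.6, 370.3, 46.7, 49.2])]
mallet [(0.79, [281.1, 140.0, 79.9, 50.8])]
top [[415.84745475   0.         316.10030614]
 [  0.         415.84745475 206.2213991 ]
 [  0.           0.           1.        ]] [[ 1.00825652e-02 -9.99948
[... 1187 characters left out ...]
rs []
ring []
stand []
jar []
tin []
mallet []
{'time': 1.65, 'q': array([-7.08179247e+01,  4.98015696e+00,  1.00780150e+01,  9.51001634e+01,
        6.01035643e-04,  8.99987515e+01]), 'qd': array([-0.0218106 , -0.08739376,  0.01358315,  0.02253007, -0.01676986,
        0.04140946]), 'joint_efforts': array([ 1.20058725e-03, -5.20093381e+01,  4.64852178e+01,  1.85131335e-03,
        6.56148791e-05,  4.03468448e-06]), 'ee_pos': array([ 0.18071435, -0.51945503,  0.23127029]), 'tcp_rot': array([-1.79997695e+02, -6.01085879e-04,  1.91833238e+01]), 'wrist_force': array([ 0.71446989,  0.08692478, -0.44838705]), 'torque': array([ 0.02651414, -0.00585792, -0.0139279 ]), 'opening': 0.0857530706531501}
```

View images.

```bash
python3 - <<'E'
import cv2
t=cv2.imread('pics/top0.png'); cv2.imwrite('pics/topc.png',cv2.resize(t[110:340,170:490],None,fx=2.5,fy=2.5,interpolation=cv2.INTER_CUBIC))
t=cv2.imread('pics/scene0.png'); cv2.imwrite('pics/scc.png',cv2.resize(t[100:400,150:470],None,fx=2,fy=2,interpolation=cv2.INTER_CUBIC))
E
```

```text
(no output)
```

View pics/topc.png

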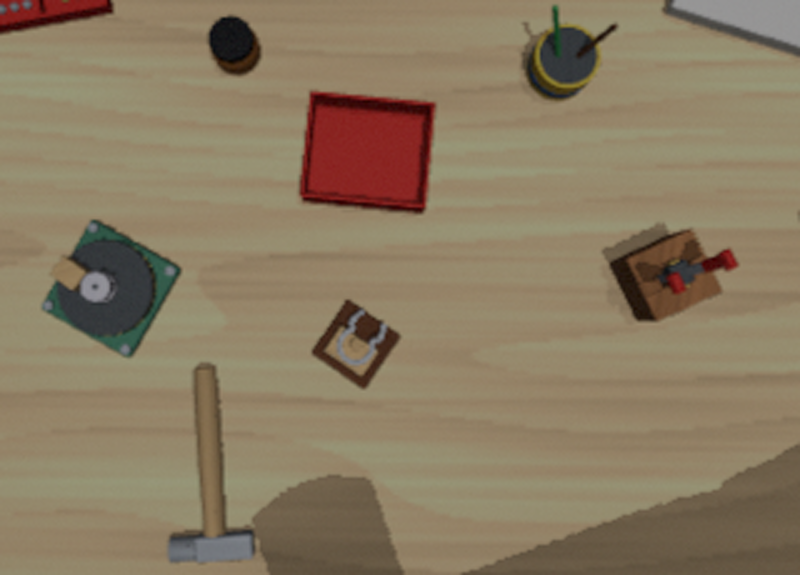

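View pics/scc.png

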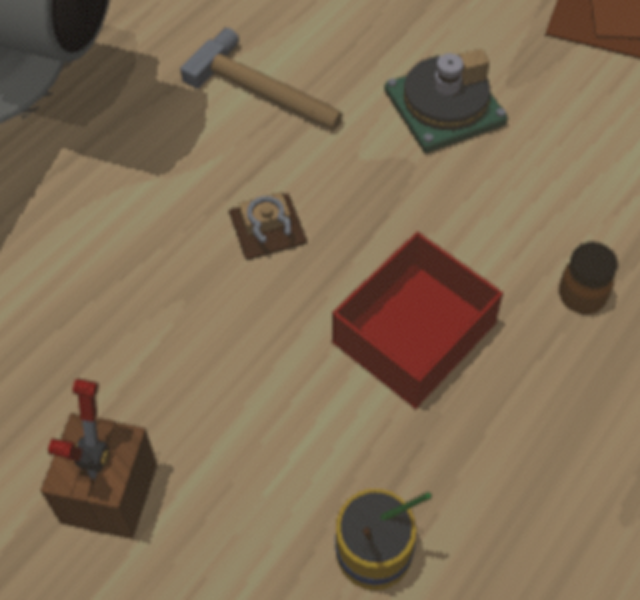

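View pics/wrist0.png

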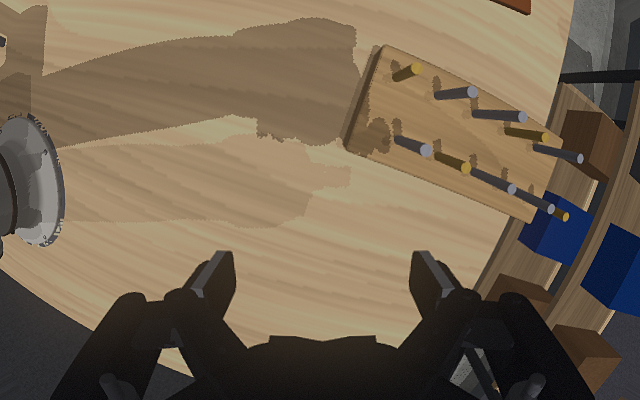

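```bash
cat >> h.py <<'E'
def rpy(a): return Ro.from_euler('xyz',a,degrees=True)
def plan(p,yaw,roll=180,pitch=0,frm=None):
    """target TCP pos and rpy -> xyz units, dr in tool axes"""
    o=bot.get_obs(); 
    p0=np.array(o['ee_pos']); R0=rpy(o['tcp_rot'])
    if frm is not None: p0=np.array(frm[:3]); R0=rpy(frm[3:])
    R1=rpy([roll,pitch,yaw])
    d=R0.inv().apply(np.array(p)-p0)/0.04
    w=(R0.inv()*R1).as_rotvec()
    print('xyz',np.round(d,3).tolist(),'dr',np.round(w,4).tolist(),'mm',np.linalg.norm(d)*40,'deg',np.degrees(np.linalg.norm(w)), 't',o['time'])
E
python3 - <<'E'
from h import *
c=pickle.load(open('pics/top0.pkl','rb')); s=pickle.load(open('pics/scene0.pkl','rb'))
T=lambda u,v,z: np.round(ray2z(c,(170+u/2.5,110+v/2.5),z)*1000,1)[:2]
S=lambda u,v,z: np.round(ray2z(s,(150+u/2,100+v/2),z)*1000,1)[:2]
print('stub',T(97,287,.078),S(449,62,.078))
print('offtop',T(68,270,.07), S(471,62,.07))
for q in [(95,220),(180,270),(125,356),(43,305)]: print('plate',T(*q,.018))
for q in [(350,300),(400,335),(364,388),(313,350)]: print('stand',T(*q,.006))
for q in [(352,312),(384,327),(356,345)]: print('ring',T(*q,.0285))
for q in [(310,92),(435,102),(424,212),(302,200)]: print('bin',T(*q,.06))
print('grip',T(677,283,.162),T(730,260,.162),S(85,387,.162),S(61,448,.162))
for q in [(692,231),(720,296),(652,321),(612,262)]: print('rack',T(*q,.08))
E
```

```text
stub [512.4 285.5] [512.8 289.3]
offtop [529.3 317.3] [528.9 311.4]
plate [584.5 305.1]
plate [532.4 213.8]
plate [441.4 269.6]
plate [494.  357.5]
stand [502.7  34. ]
stand [466.  -19.6]
stand [409.7  18.1]
stand [449.2  72.7]
ring [490.   31.4]
ring [474.7  -2.2]
ring [455.7  26.8]
bin [715.3  76.6]
bin [706.1 -52. ]
bin [592.5 -41.4]
bin [603.6  83.3]
grip [ 519.7 -268.2] [ 541.3 -317.1] [ 521.4 -265. ] [ 544.2 -313.3]
rack [ 574.2 -308.2]
rack [ 509.6 -335.4]
rack [ 484.1 -267.5]
rack [ 542.4 -228.1]
```

```bash
python3 - <<'E'
from h import *
w=pickle.load(open('pics/wrist0.pkl','rb')); R=np.array(w['R']);t=np.array(w['t'])
C=-R.T@t; o=bot.get_obs(); R0=rpy(o['tcp_rot']); print('cam in tool mm',R0.inv().apply(C-o['ee_pos'])*1000, 'axis in tool',R0.inv().apply(R[2]))
plan([0.50,0.26,0.24],59)
E
```

```text
cam in tool mm [ 7.09907321e+01 -4.59002295e-02 -1.43526908e+02] axis in tool [-2.80051271e-01  2.15730110e-04  9.59985020e-01]
xyz [13.942, -15.781, -0.217] dr [-0.0, -0.0, -0.6949] mm 842.3595885017569 deg 39.81667621516548 t 1.65
```

Request:
{"op": "step_arm", "data": {
  "dr": [
    [0,0,-0.03],
    [0,0,-0.07],
    [0,0,-0.1],
    [0,0,-0.14],
    [0,0,-0.18],
    [0,0,-0.22],
    [0,0,-0.26],
    [0,0,-0.3]
  ],
  "xyz": [
    [0.5,-0.5,0],
    [1.2,-1.3,0],
    [1.9,-2.1,0],
    [2.6,-2.9,-0.1],
    [3.3,-3.7,-0.1],
    [4.0,-4.5,-0.1],
    [4.7,-5.3,-0.1],
    [5.4,-6.1,-0.1]
  ],
  "gripper": [1,1,1,1,1,1,1,1]
}}

```text
time: 2.45
ee_pos: [0.3048, -0.2165, 0.2355]
tcp_rot: [180.0, -0.0, 36.4]
wrist_force: [1.2, -0.6, 0.3]
opening: 0.085
```

```bash
python3 - <<'E'
from h import *
plan([0.50,0.26,0.24],59)
E
```

```text
xyz [11.002, -6.685, -0.115] dr [0.0009, -0.0002, -0.3938] mm 514.9649976742021 deg 22.562447074595163 t 2.45
```

Request:
{"op": "step_arm", "data": {
  "dr": [
    [0,0,-0.04],
    [0,0,-0.09],
    [0,0,-0.13],
    [0,0,-0.18],
    [0,0,-0.22],
    [0,0,-0.26],
    [0,0,-0.31],
    [0,0,-0.35]
  ],
  "xyz": [
    [1.0,-0.6,0],
    [2.0,-1.2,0],
    [3.0,-1.8,0],
    [4.0,-2.4,0],
    [5.0,-3.0,0],
    [6.0,-3.6,0],
    [7.0,-4.25,0],
    [8.0,-4.9,-0.1]
  ],
  "gripper": [1,1,1,1,1,1,1,1]
}}

```text
time: 3.25
ee_pos: [0.4461, 0.1317, 0.2391]
tcp_rot: [180.0, 0.0, 56.6]
wrist_force: [1.0, -1.7, 0.2]
opening: 0.0853
```

```bash
python3 - <<'E'
from h import *
plan([0.50,0.26,0.24],59)
E
```

```text
xyz [3.419, -0.644, -0.022] dr [0.0001, 0.0, -0.0426] mm 139.17173959651075 deg 2.440013363812586 t 3.25
```

Request:
{"op": "step_arm", "data": {
  "dr": [
    [0,0,-0.01],
    [0,0,-0.02],
    [0,0,-0.03],
    [0,0,-0.04],
    [0,0,-0.04],
    [0,0,-0.04],
    [0,0,-0.04],
    [0,0,-0.04]
  ],
  "xyz": [
    [0.8,-0.2,0],
    [1.6,-0.3,0],
    [2.4,-0.5,0],
    [3.0,-0.6,0],
    [3.4,-0.6,0],
    [3.4,-0.6,0],
    [3.4,-0.6,0],
    [3.4,-0.6,0]
  ],
  "gripper": [1,1,1,1,1,1,1,1]
}}

```text
time: 4.05
ee_pos: [0.5009, 0.2554, 0.2395]
tcp_rot: [180.0, 0.0, 58.7]
wrist_force: [-0.2, 1.4, -0.4]
opening: 0.0853
```

```bash
python3 - <<'E'
from h import *
w=wrist('w1'); print(bot.get_obs()['ee_pos'],bot.get_obs()['tcp_rot'],bot.get_obs()['time'])
E
```

```text
[0.50093828 0.25536805 0.23964896] [ 1.79988218e+02 -1.21072209e-02  5.86740231e+01] 4.1
```

View pics/w1.png

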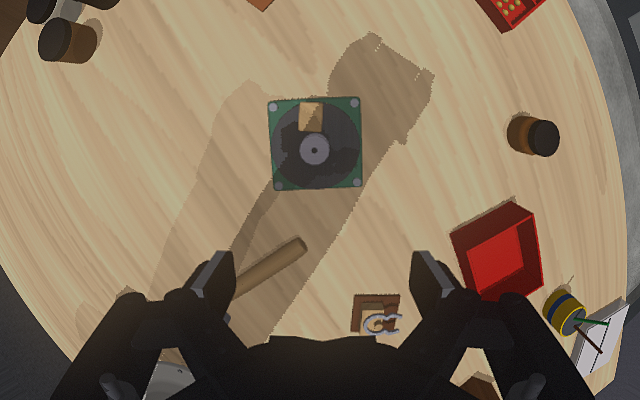

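```bash
python3 - <<'E'
import cv2
t=cv2.imread('pics/w1.png'); cv2.imwrite('pics/w1c.png',cv2.resize(t[85:205,255:375],None,fx=5,fy=5,interpolation=cv2.INTER_CUBIC))
E
```

```text
(no output)
```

View pics/w1c.png

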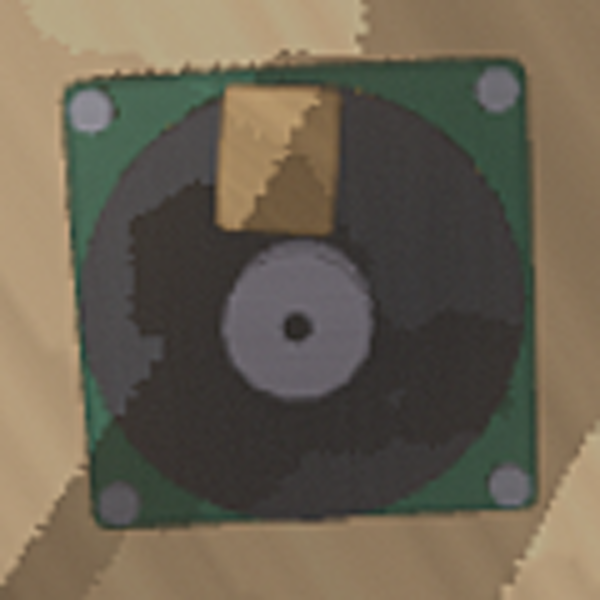

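```bash
cat >> h.py <<'E'
def load(n):
    c=pickle.load(open(f'pics/{n}.pkl','rb')); 
    if n[0]=='w': c['fe']=1
    return c
E
python3 - <<'E'
from h import *
w=load('w1')
W=lambda u,v,z: np.round(ray2z(w,(255+u/5,85+v/5),z)*1000,1)[:2]
print('stub',W(297,326,.078))
q=[W(*a,.07) for a in [(226,84),(341,88),(333,236),(217,230)]]; print(q, np.mean(q,0))
q=np.array(q)
print(np.linalg.norm(np.roll(q,1,0)-q,axis=1),[np.degrees(np.arctan2(*(a)[::-1])) for a in (np.roll(q,1,0)-q)])
p=[W(*a,.018) for a in [(65,84),(526,60),(540,508),(97,528)]]; print(p,np.mean(p,0))
E
```

```text
stub [512.5 289.1]
[array([525.4, 337.7]), array([544.5, 325. ]), array([527.6, 300.2]), array([508.3, 313.5])] [526.45 319.1 ]
[29.63190848 22.93686988 30.01083138 23.43885663] [np.float64(-125.24546960214924), np.float64(146.37921391487671), np.float64(55.72746309995708), np.float64(-34.57147152256193)]
[array([491.5, 361.9]), array([586.2, 310.2]), array([534.9, 215.3]), array([439.7, 267.3])] [513.075 288.675]
```

```bash
python3 - <<'E'
from h import *
plan([0.5265,0.319,0.11],55.5)
E
```

```text
xyz [1.69, -0.282, 3.242] dr [0.0002, -0.0002, 0.0554] mm 146.66723979600218 deg 3.174066827262753 t 4.1
```

Request:
{"op": "step_arm", "data": {
  "dr": [
    [0,0,0.01],
    [0,0,0.02],
    [0,0,0.035],
    [0,0,0.045],
    [0,0,0.055],
    [0,0,0.055],
    [0,0,0.055],
    [0,0,0.055]
  ],
  "xyz": [
    [0.4,-0.1,0.5],
    [0.8,-0.15,1.3],
    [1.2,-0.2,2.1],
    [1.5,-0.25,2.8],
    [1.69,-0.28,3.24],
    [1.69,-0.28,3.24],
    [1.69,-0.28,3.24],
    [1.69,-0.28,3.24]
  ],
  "gripper": [1,1,1,1,1,1,1,1]
}}

```text
time: 4.9
ee_pos: [0.5272, 0.3194, 0.1116]
tcp_rot: [179.9, -0.1, 55.5]
wrist_force: [-0.4, -0.0, 0.1]
opening: 0.0852
```

```bash
python3 - <<'E'
from h import *
plan([0.5265,0.319,0.046],55.5)
E
```

```text
xyz [-0.022, -0.011, 1.641] dr [0.001, -0.0021, 0.0008] mm 65.6380859341368 deg 0.14019718418795082 t 4.9
```

Request:
{"op": "step_arm", "data": {
  "dr": [
    [0,0,0],
    [0,0,0],
    [0,0,0],
    [0,0,0],
    [0,0,0],
    [0,0,0],
    [0,0,0],
    [0,0,0]
  ],
  "xyz": [
    [0,0,0.5],
    [0,0,1.1],
    [0,0,1.5],
    [0,0,1.64],
    [0,0,1.64],
    [0,0,1.64],
    [0,0,1.64],
    [0,0,1.64]
  ],
  "gripper": [1,1,1,1,0.1,0.1,0.1,0.1],
  "squeeze": 25
}}

```text
time: 5.7
ee_pos: [0.5271, 0.32, 0.045]
tcp_rot: [180.0, -0.1, 55.6]
wrist_force: [0.7, -0.5, -0.1]
opening: 0.0283
```

Request:
{"op": "step_arm", "data": {
  "dr": [
    [0,0,0],
    [0,0,0],
    [0,0,0],
    [0,0,0],
    [0,0,0],
    [0,0,0],
    [0,0,0],
    [0,0,0]
  ],
  "xyz": [
    [0,0,0],
    [0,0,0],
    [0,0,0],
    [0,0,-0.3],
    [0,0,-0.8],
    [0,0,-1.5],
    [0,0,-2.3],
    [0,0,-3.0]
  ],
  "gripper": [0.1,0.1,0.1,0.1,0.1,0.1,0.1,0.1]
}}

```text
time: 6.5
ee_pos: [0.5266, 0.3197, 0.1662]
tcp_rot: [180.0, -0.0, 55.6]
wrist_force: [0.3, 0.6, -0.7]
opening: 0.0235
```

```bash
python3 - <<'E'
from h import *
w=wrist('w2')
plan([0.654,0.016,0.13],55.5)
E
```

```text
xyz [-4.496, 6.903, 1.025] dr [0.0027, -0.006, 0.0011] mm 332.0677052724927 deg 0.37996391536714946 t 6.55
```

View pics/w2.png

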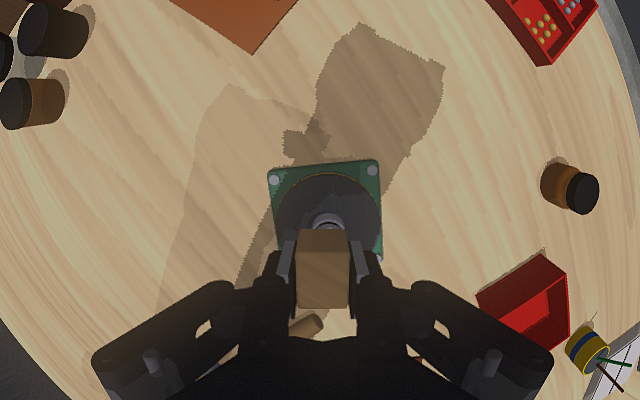

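Request:
{"op": "step_arm", "data": {
  "dr": [
    [0,0,0.05],
    [0,0,0.12],
    [0,0,0.19],
    [0,0,0.26],
    [0,0,0.33],
    [0,0,0.4],
    [0,0,0.47],
    [0,0,0.53]
  ],
  "xyz": [
    [-0.4,0.6,0],
    [-1.0,1.5,0],
    [-1.6,2.5,0],
    [-2.25,3.5,0],
    [-2.9,4.5,0.2],
    [-3.5,5.45,0.5],
    [-4.1,6.3,0.9],
    [-4.5,6.9,1.4]
  ],
  "gripper": [0.1,0.1,0.1,0.1,0.1,0.1,0.1,0.1]
}}

```text
time: 7.35
ee_pos: [0.6534, 0.0124, 0.1085]
tcp_rot: [180.0, -0.1, 24.9]
wrist_force: [1.5, 0.5, -0.4]
opening: 0.0237
```

```bash
python3 - <<'E'
from h import *
plan([0.654,0.016,0.028],25)
E
```

```text
xyz [0.048, -0.077, 2.012] dr [0.0008, -0.0011, -0.001] mm 80.54169893130522 deg 0.09593265463564771 t 7.35
```

Request:
{"op": "step_arm", "data": {
  "dr": [
    [0,0,0],
    [0,0,0],
    [0,0,0],
    [0,0,0],
    [0,0,0],
    [0,0,0],
    [0,0,0],
    [0,0,0]
  ],
  "xyz": [
    [0,0,0.5],
    [0,0,1.2],
    [0,0,1.7],
    [0,0,2.0],
    [0,0,2.0],
    [0,0,2.0],
    [0,0,2.0],
    [0,0,2.0]
  ],
  "gripper": [0.1,0.1,0.1,0.1,0.1,0.7,0.7,0.7]
}}

```text
time: 8.15
ee_pos: [0.6533, 0.0153, 0.0295]
tcp_rot: [180.0, -0.1, 25.2]
wrist_force: [0.2, -0.5, 0.0]
opening: 0.0595
```

Request:
{"op": "step_arm", "data": {
  "dr": [
    [0,0,0],
    [0,0,0],
    [0,0,0],
    [0,0,0],
    [0,0,0],
    [0,0,0],
    [0,0,0],
    [0,0,0]
  ],
  "xyz": [
    [0,0,0],
    [0,0,0],
    [0,0,-0.5],
    [0,0,-1.3],
    [0,0,-2.3],
    [0,0,-3.4],
    [0,0,-4.5],
    [0,0,-5.4]
  ],
  "gripper": [0.7,0.7,0.7,0.7,1,1,1,1]
}}

```text
time: 8.95
ee_pos: [0.6525, 0.0152, 0.2471]
tcp_rot: [180.0, -0.1, 25.2]
wrist_force: [-0.1, 0.2, 0.9]
opening: 0.0854
```

```bash
python3 - <<'E'
from h import *
w=wrist('w3')
plan([0.50,-0.27,0.30],24)
E
```

```text
xyz [-6.494, 4.824, -1.206] dr [0.0035, -0.0083, 0.0209] mm 327.16325800657 deg 1.3056161311940855 t 9.0
```

View pics/w3.png

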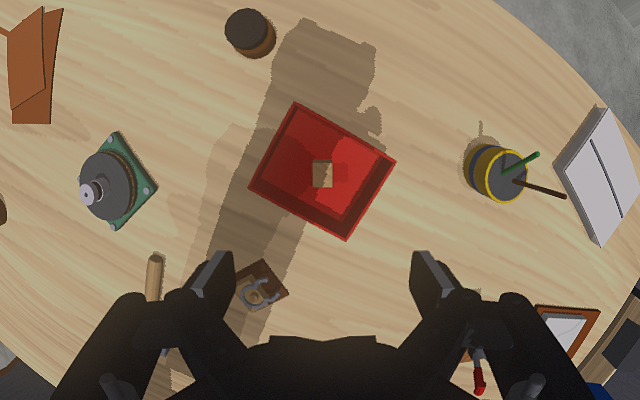

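```bash
python3 - <<'E'
from h import *
plan([0.44,0.02,0.20],24)
E
```

```text
xyz [-4.785, -2.383, 1.282] dr [0.0035, -0.0083, 0.0209] mm 219.86891061247817 deg 1.3056161311940855 t 9.0
```

Request:
{"op": "step_arm", "data": {
  "dr": [
    [0,0,0],
    [0,0,0],
    [0,0,0],
    [0,0,0],
    [0,0,0],
    [0,0,0],
    [0,0,0],
    [0,0,0]
  ],
  "xyz": [
    [-0.5,-0.3,0],
    [-1.4,-0.7,0.3],
    [-2.4,-1.2,0.6],
    [-3.4,-1.7,0.9],
    [-4.2,-2.1,1.1],
    [-4.6,-2.3,1.2],
    [-4.8,-2.4,1.3],
    [-4.8,-2.4,1.3]
  ],
  "gripper": [1,1,1,1,1,1,1,1]
}}

```text
time: 9.8
ee_pos: [0.4376, 0.0203, 0.1922]
tcp_rot: [180.0, -0.0, 25.2]
wrist_force: [-0.1, 0.3, 0.0]
opening: 0.0854
```

```bash
python3 - <<'E'
from h import *
w=wrist('w4')
plan([0.50,-0.27,0.30],24)
u=proj(w,[.457,.027,.0285]); print(u); x,y=map(int,u)
t=w['image'][:,:,::-1]; cv2.imwrite('pics/w4c.png',cv2.resize(t[y-60:y+60,x-60:x+60],None,fx=5,fy=5,interpolation=cv2.INTER_CUBIC))
E
```

```text
xyz [-1.695, 7.224, -2.69] dr [0.0004, -0.0009, 0.021] mm 315.7061637128509 deg 1.203577614740245 t 9.85
[324.25780311 164.19374653]
```

View pics/w4c.png

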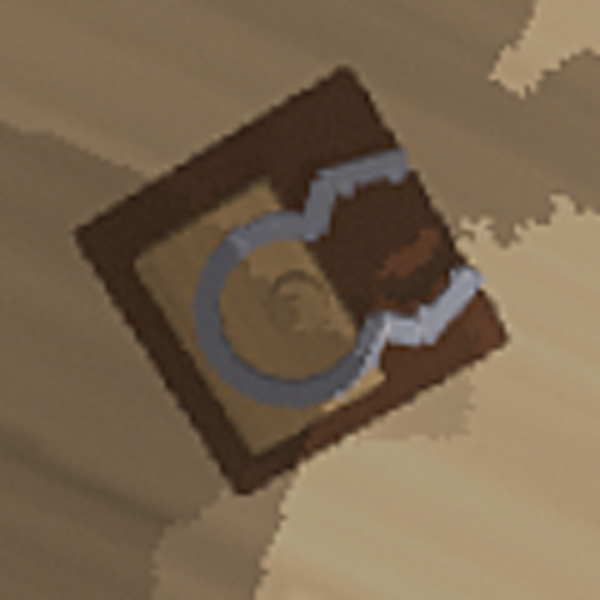

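```bash
python3 - <<'E'
from h import *
w=load('w4'); ox,oy=264,104
W=lambda u,v,z: ray2z(w,(ox+u/5,oy+v/5),z)[:2]*1000
q=np.array([W(*a,.006) for a in [(345,66),(508,340),(240,494),(77,233)]]);print(q.round(1),q.mean(0)); 
e=np.roll(q,-1,0)-q; print(np.linalg.norm(e,axis=1),np.degrees(np.arctan2(e[:,1],e[:,0])))
q=np.array([W(*a,.026) for a in [(262,183),(255,455),(135,260)]]);print('ped',q.round(1)); e=np.diff(q,axis=0);print(np.linalg.norm(e,axis=1))
c=q[:2].mean(0); print('ped other', W(135,260,.026))
# lug ends at top z .031
l=np.array([W(*a,.031) for a in [(408,160),(472,283)]]);print('lug ends',l,l.mean(0))
# peg top z .036
print('peg',W(297,290,.036))
img=cv2.imread('pics/w4c.png')
C0=np.array(q[:0].mean(0)) if 0 else None
for cx,cy,ang in [(458,26.5,-33)]:
  for r in (14.5,19.5):
    for a in range(30,331,3):
      b=np.radians(a+ang); u=proj(w,[(cx+r*np.cos(b))/1e3,(cy+r*np.sin(b))/1e3,.031]); p=((u-[ox,oy])*5+2).astype(int); cv2.circle(img,tuple(map(int,p)),2,(0,255,0),-1)
  for x in range(19,36,2):
   for y in (-10,10):
      b=np.radians(ang); u=proj(w,[(cx+x*np.cos(b)-y*np.sin(b))/1e3,(cy+x*np.sin(b)+y*np.cos(b))/1e3,.031]); p=((u-[ox,oy])*5+2).astype(int); cv2.circle(img,tuple(map(int,p)),2,(0,0,255),-1)
cv2.imwrite('pics/w4d.png',img)
E
```

```text
[[503.4  38.5]
 [465.3 -19.1]
 [408.8  19.1]
 [446.9  75.3]] [456.09058596  28.45828529]
[69.00272112 68.24235017 67.94314029 67.3968003 ] [-123.43165313  146.02120348   55.85684077  -33.08041941]
ped [[475.   44.1]
 [423.4  21.7]
 [450.1  60.8]]
[56.28962889 47.36566283]
ped other [450.07082398  60.81649612]
lug ends [[491.84785661  20.31064147]
 [475.30767459  -1.99070783]] [483.5777656    9.15996682]
peg [459.70309252  29.26508716]
```

View pics/w4d.png

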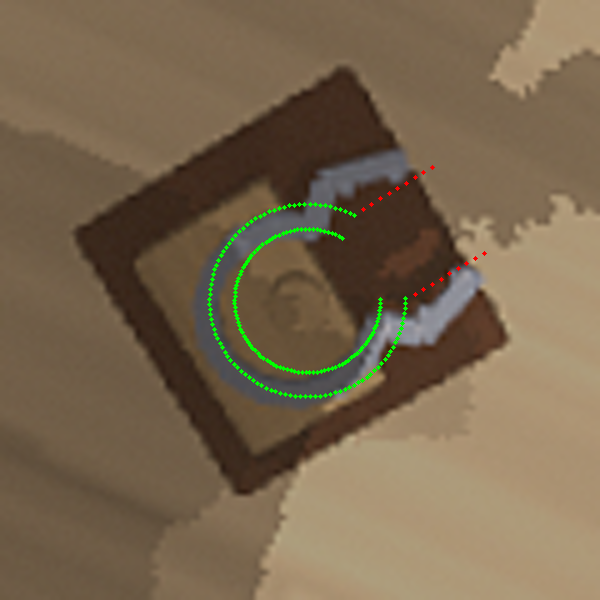

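```bash
python3 - <<'E'
from h import *
from scipy.optimize import least_squares
w=load('w4'); im=w['image'].astype(int)
sub=im[104:224,264:384]; r,g,b=sub[...,0],sub[...,1],sub[...,2]
m=(b>=r-4)&(r>50); m=m.astype(np.uint8)
n,lab,st,ce=cv2.connectedComponentsWithStats(m); k=1+np.argmax(st[1:,4]); print(st[k]); 
m=(m>0)
cv2.imwrite('pics/w4m.png',cv2.resize((m*255).astype(np.uint8),None,fx=5,fy=5,interpolation=0))
ys,xs=np.nonzero(m)
P=np.array([ray2z(w,(264+x,104+y),.031)[:2]*1000 for x,y in zip(xs,ys)])
np.save('pics/P.npy',P)
c=np.array([456.,28.]);ax=np.array([np.cos(np.radians(-33.5)),np.sin(np.radians(-33.5))])
for it in range(10):
  s=((P-c)@ax<4)&(np.linalg.norm(P-c,axis=1)<23)&(np.linalg.norm(P-c,axis=1)>11)
  f=least_squares(lambda v:np.linalg.norm(P[s]-v[:2],axis=1)-v[2],[*c,17]); c=f.x[:2]
print(f.x,s.sum(),np.std(f.fun))
f=least_squares(lambda v:np.linalg.norm(P[s]-v,axis=1)-17,c);print(f.x)
d=P-c; ly=np.array([-ax[1],ax[0]])
L=P[(d@ax>22)&(d@ax<36)]; 
for sg in(1,-1):
  q=L[((L-c)@ly*sg>5)&((L-c)@ly*sg<20)]; print(sg,len(q),((q-c)@ax).min(),((q-c)@ax).max(),((q-c)@ly).mean(), q.mean(0))
E
```

```text
[ 39  30  57  51 626]
[455.03408618  28.84804284  16.97823828] 276 1.346539904186543
[455.05693089  28.83354554]
1 60 22.082713217748864 34.56250654023713 15.865062309076901 [487.38860845  26.45851286]
-1 73 22.04528686843721 35.25446914969331 -14.318706329163225 [471.07469707   1.05993069]
```

View pics/w4m.png

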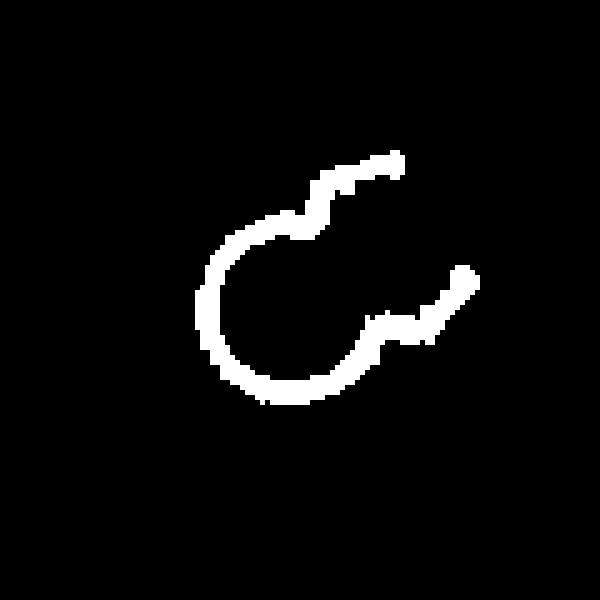

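```bash
python3 - <<'E'
from h import *
plan([0.51,-0.285,0.27],24)
E
```

```text
xyz [-1.629, 7.67, -1.939] dr [0.0004, -0.0009, 0.021] mm 323.0765795156634 deg 1.203577614740245 t 9.85
```

Request:
{"op": "step_arm", "data": {
  "dr": [
    [0,0,0],
    [0,0,0],
    [0,0,0.01],
    [0,0,0.01],
    [0,0,0.02],
    [0,0,0.02],
    [0,0,0.02],
    [0,0,0.02]
  ],
  "xyz": [
    [-0.1,0.5,-0.3],
    [-0.3,1.5,-0.8],
    [-0.5,2.6,-1.4],
    [-0.8,3.7,-1.9],
    [-1.0,4.8,-1.9],
    [-1.3,5.9,-1.9],
    [-1.5,7.0,-1.9],
    [-1.63,7.67,-1.9]
  ],
  "gripper": [1,1,1,1,1,1,1,1]
}}

```text
time: 10.65
ee_pos: [0.5108, -0.2888, 0.2668]
tcp_rot: [-180.0, 0.0, 23.9]
wrist_force: [-0.2, 1.0, -0.9]
opening: 0.0854
```

```bash
python3 - <<'E'
from h import *
for i in range(4): w=wrist('w5')
print(bot.get_obs()['ee_pos'],bot.get_obs()['tcp_rot'],bot.get_obs()['qd'].max())
E
```

```text
[ 0.51026985 -0.28592161  0.26702635] [-1.79926229e+02  4.41299891e-02  2.39844772e+01] 1.5130036200890358
```

View pics/w5.png

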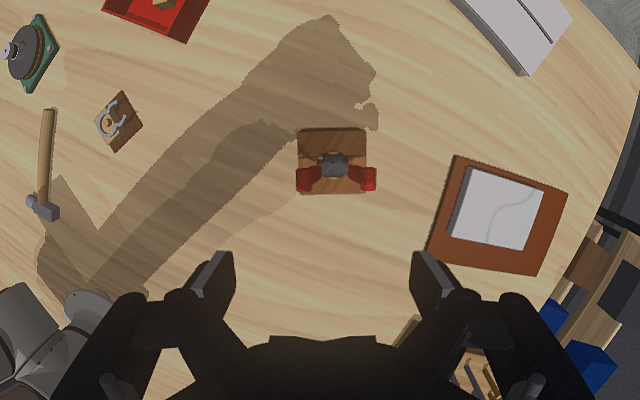

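```bash
python3 - <<'E'
from h import *
w=load('w5'); t=w['image'][:,:,::-1]; cv2.imwrite('pics/w5c.png',cv2.resize(t[110:210,280:400],None,fx=6,fy=6,interpolation=cv2.INTER_CUBIC))
E
```

```text
(no output)
```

View pics/w5c.png

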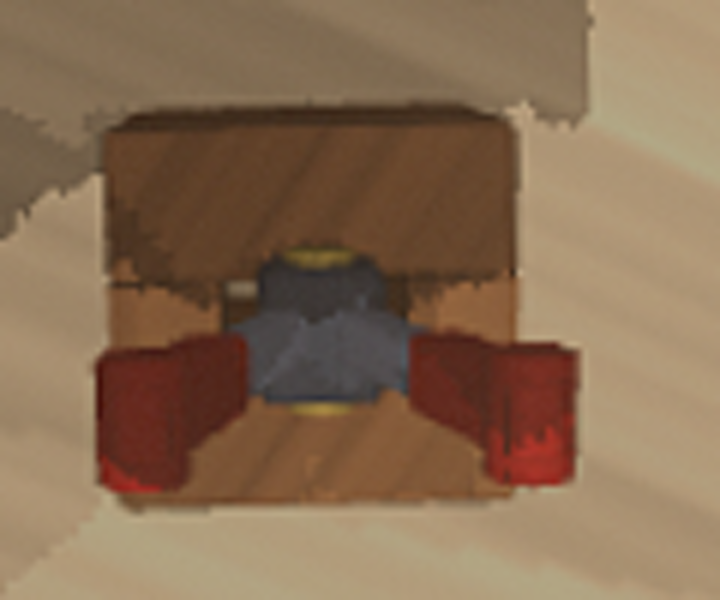

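```bash
python3 - <<'E'
from h import *
w=load('w5')
W=lambda u,v,z: ray2z(w,(280+u/6,110+v/6),z)[:2]*1000
q=np.array([W(*a,.08) for a in [(108,130),(515,130),(513,498),(108,503)]]);print('rack',q.round(1),q.mean(0));e=np.roll(q,-1,0)-q; print(np.linalg.norm(e,axis=1),np.degrees(np.arctan2(e[:,1],e[:,0])))
# swells
L=W(98,(350+488)/2,.162);R=W(577,(347+485)/2,.162); print('swell outer',L,R,(L+R)/2,np.linalg.norm(L-R),np.degrees(np.arctan2(*(R-L)[::-1])))
L=[W(100,350,.166),W(100,488,.166),W(577,347,.166),W(577,485,.166)];print(np.round(L,1),np.mean(L,0))
print('yellow pivot', W(318,408,.09),W(318,252,.09))
E
```

```text
rack [[ 547.2 -242.6]
 [ 576.8 -308.4]
 [ 515.5 -337.2]
 [ 484.3 -269.3]] [ 530.95813629 -289.39589632]
[72.10949026 67.67174138 74.72692025 68.33291299] [ -65.80952636 -154.78140943  114.69477502   23.01627031]
swell outer [ 517.42270053 -260.76106026] [ 544.63649227 -320.69271106] [ 531.0295964  -290.72688566] 65.82091786371588 -65.578129150427
[[ 527.2 -257.3]
 [ 509.6 -264.7]
 [ 553.7 -315.5]
 [ 536.5 -324. ]] [ 531.7348919 -290.3667183]
yellow pivot [ 518.02441807 -296.10499745] [ 543.21675072 -284.71692355]
```

```bash
python3 - <<'E'
from h import *
plan([0.531,-0.2903,0.200],24.4)
E
```

```text
xyz [0.43, 0.313, 1.675] dr [-0.0013, 0.0008, -0.0073] mm 70.29538114955952 deg 0.4243493875643268 t 10.85
```

Request:
{"op": "step_arm", "data": {
  "dr": [
    [0,0,0],
    [0,0,-0.007],
    [-0.001,0.001,-0.007],
    [-0.001,0.001,-0.007],
    [-0.001,0.001,-0.007],
    [-0.001,0.001,-0.007],
    [-0.001,0.001,-0.007],
    [-0.001,0.001,-0.007]
  ],
  "xyz": [
    [0.1,0.1,0.2],
    [0.25,0.2,0.6],
    [0.4,0.3,1.1],
    [0.43,0.31,1.5],
    [0.43,0.31,1.68],
    [0.43,0.31,1.68],
    [0.43,0.31,1.68],
    [0.43,0.31,1.68]
  ],
  "gripper": [1,1,1,1,1,1,1,1]
}}

```text
time: 11.65
ee_pos: [0.5307, -0.2893, 0.2021]
tcp_rot: [179.9, -0.1, 24.5]
wrist_force: [-0.6, -0.1, 0.1]
opening: 0.0854
```

```bash
python3 - <<'E'
from h import *
w=wrist('w6')
plan([0.531,-0.2903,0.136],24.4)
E
```

```text
xyz [-0.005, 0.019, 1.65] dr [0.0023, -0.002, 0.001] mm 66.00238415632819 deg 0.1867229839583076 t 11.7
```

View pics/w6.png

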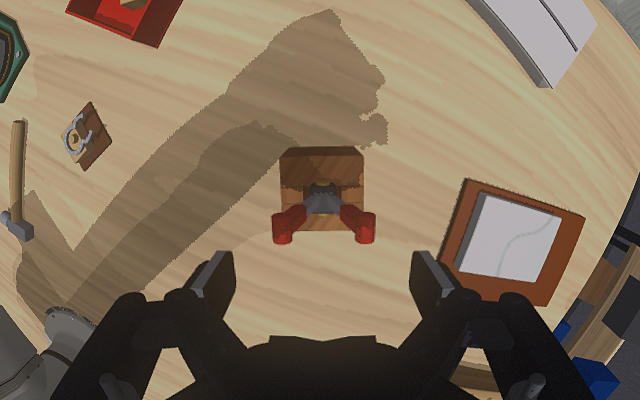

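Request:
{"op": "step_arm", "data": {
  "dr": [
    [0,0,0],
    [0,0,0],
    [0.002,-0.002,0],
    [0.002,-0.002,0],
    [0.002,-0.002,0],
    [0.002,-0.002,0],
    [0.002,-0.002,0],
    [0.002,-0.002,0]
  ],
  "xyz": [
    [0,0,0.4],
    [0,0,1.0],
    [0,0.02,1.4],
    [0,0.02,1.65],
    [0,0.02,1.65],
    [0,0.02,1.65],
    [0,0.02,1.65],
    [0,0.02,1.65]
  ],
  "gripper": [1,1,1,1,1,1,1,1]
}}

```text
time: 12.5
ee_pos: [0.5312, -0.2903, 0.1359]
tcp_rot: [180.0, 0.0, 24.5]
wrist_force: [-0.9, -0.1, 0.1]
opening: 0.0853
```

```bash
python3 - <<'E'
from h import *
w=wrist('w7')
plan([0.531,-0.2903,0.136],24.4)
E
```

```text
xyz [-0.002, -0.001, -0.008] dr [-0.0001, 0.0003, 0.0009] mm 0.3268048493510531 deg 0.05579363710585971 t 12.55
```

View pics/w7.png

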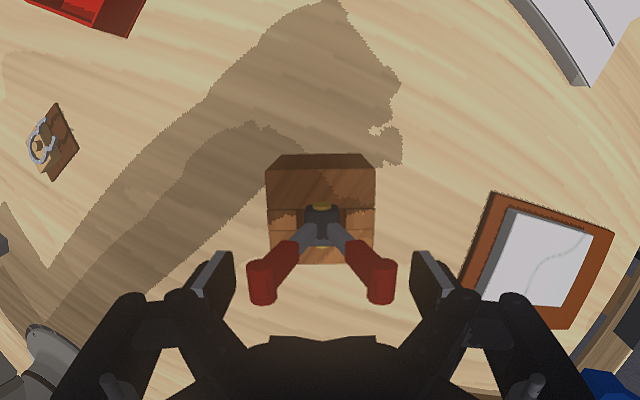

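Request:
{"op": "step_arm", "data": {
  "dr": [
    [0,0,0],
    [0,0,0],
    [0,0,0],
    [0,0,0],
    [0,0,0],
    [0,0,0],
    [0,0,0],
    [0,0,0]
  ],
  "xyz": [
    [0,0,0],
    [0,0,0],
    [0,0,0],
    [0,0,0],
    [0,0,0],
    [0,0,0],
    [0,0,0],
    [0,0,0]
  ],
  "gripper": [0.9,0.82,0.77,0.73,0.73,0.73,0.73,0.73],
  "squeeze": 40
}}

```text
time: 13.35
ee_pos: [0.531, -0.2902, 0.1358]
tcp_rot: [180.0, 0.0, 24.5]
wrist_force: [-1.0, 0.0, 5.7]
opening: 0.0626
```

```bash
python3 - <<'E'
from h import *
w=wrist('w8')
print(bot.get_obs()['opening'],bot.get_obs()['wrist_force'])
E
```

```text
0.06212550532986435 [-0.51323767 -0.08024341  5.69658287]
```

View pics/w8.png

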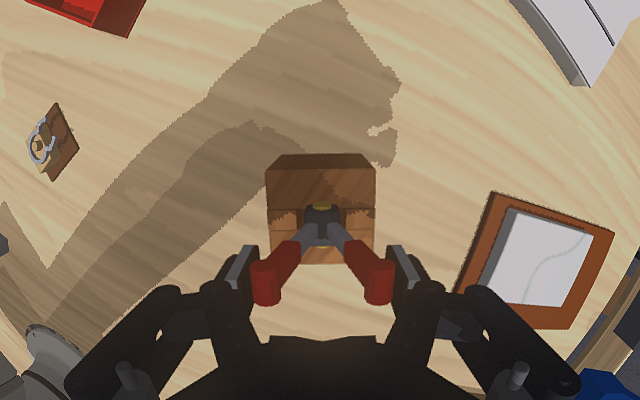

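Request:
{"op": "step_arm", "data": {
  "dr": [
    [0,0,0],
    [0,0,0],
    [0,0,0],
    [0,0,0],
    [0,0,0],
    [0,0,0],
    [0,0,0],
    [0,0,0]
  ],
  "xyz": [
    [0,0,-0.2],
    [0,0,-0.5],
    [0,0,-0.9],
    [0,0,-1.3],
    [0,0,-1.7],
    [0,0,-2.1],
    [0,0,-2.5],
    [0,0,-2.75]
  ],
  "gripper": [0.73,0.73,0.73,0.73,0.73,0.73,0.73,0.73]
}}

```text
time: 14.2
ee_pos: [0.5311, -0.2903, 0.2468]
tcp_rot: [180.0, 0.0, 24.5]
wrist_force: [0.5, -0.0, -2.5]
opening: 0.0625
```

```bash
python3 - <<'E'
from h import *
w=wrist('w9'); s=shot('scene','scene9')
print(bot.get_obs()['opening'],bot.get_obs()['wrist_force'])
plan([0.478,0.0139,0.246],-33.2)
E
```

```text
0.0625285705727934 [ 0.64986728 -0.19850432 -1.67845823]
xyz [1.935, -7.479, 0.011] dr [0.0006, -0.0009, 1.0062] mm 309.0016470320081 deg 57.650276451702986 t 14.3
```

View pics/w9.png

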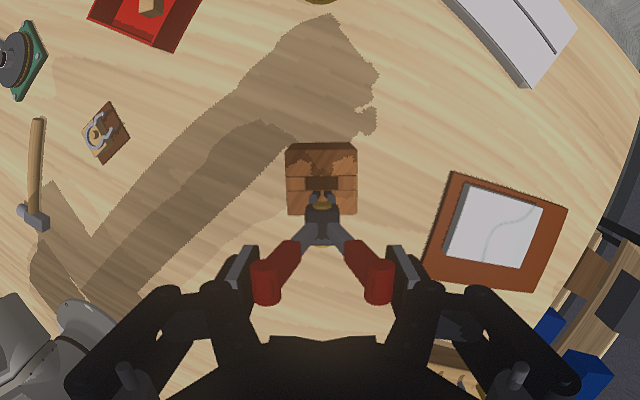

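View pics/scene9.png

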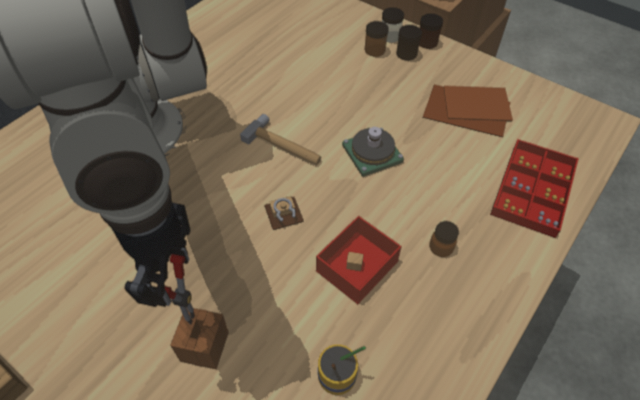

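Request:
{"op": "step_arm", "data": {
  "dr": [
    [0,0,0.06],
    [0,0,0.18],
    [0,0,0.3],
    [0,0,0.43],
    [0,0,0.56],
    [0,0,0.69],
    [0,0,0.81],
    [0,0,0.91]
  ],
  "xyz": [
    [0.1,-0.4,0],
    [0.3,-1.2,0],
    [0.6,-2.2,0],
    [0.8,-3.2,0],
    [1.1,-4.2,0],
    [1.3,-5.2,0],
    [1.6,-6.1,0],
    [1.75,-6.8,0]
  ],
  "gripper": [0.73,0.73,0.73,0.73,0.73,0.73,0.73,0.73]
}}

```text
time: 15.1
ee_pos: [0.4512, -0.1362, 0.2445]
tcp_rot: [-176.1, 0.4, -19.1]
wrist_force: [0.4, 0.1, -1.0]
opening: 0.0621
```

```bash
python3 - <<'E'
from h import *
plan([0.478,0.0139,0.246],-33.2)
E
```

```text
xyz [-0.596, -3.759, 0.222] dr [-0.067, 0.0147, 0.2459] mm 152.50802300199655 deg 14.626548311878114 t 15.1
```

Request:
{"op": "step_arm", "data": {
  "dr": [
    [-0.03,0.01,0.04],
    [-0.06,0.01,0.08],
    [-0.06,0.01,0.12],
    [-0.06,0.01,0.16],
    [-0.06,0.01,0.2],
    [-0.06,0.01,0.22],
    [-0.06,0.01,0.24],
    [-0.06,0.01,0.24]
  ],
  "xyz": [
    [-0.1,-0.4,0],
    [-0.2,-0.9,0],
    [-0.2,-1.4,0],
    [-0.3,-1.8,0.1],
    [-0.3,-2.1,0.1],
    [-0.4,-2.2,0.1],
    [-0.4,-2.2,0.1],
    [-0.4,-2.2,0.1]
  ],
  "gripper": [0.73,0.73,0.73,0.73,0.73,0.73,0.73,0.73]
}}

```text
time: 15.9
ee_pos: [0.3882, -0.2015, 0.2472]
tcp_rot: [-177.3, 0.3, -29.1]
wrist_force: [-0.2, 0.1, -2.6]
opening: 0.0625
```

```bash
python3 - <<'E'
from h import *
w=wrist('w10')
plan([0.478,0.0139,0.235],-33.2)
E
```

```text
xyz [-0.649, -5.777, 0.58] dr [-0.046, 0.0072, 0.0713] mm 233.6993741122605 deg 4.881210273454609 t 15.95
```

View pics/w10.png

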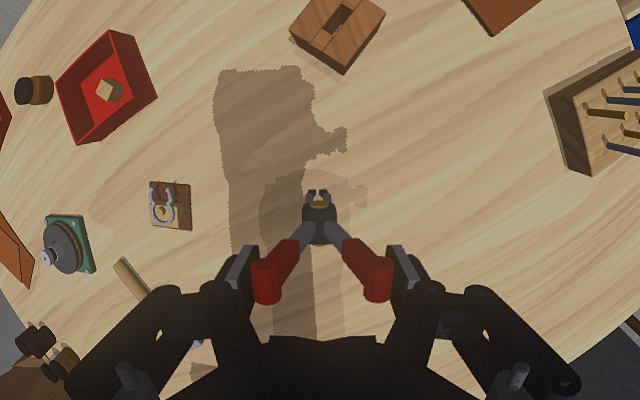

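```bash
python3 - <<'E'
from h import *
o=bot.get_obs()
print(o['time'],o['q'].round(2),o['qd'].round(2),o['ee_pos'],o['tcp_rot'])
E
```

```text
15.95 [-29.16  -9.67  -2.32  97.68   2.65 179.94] [ 1.26  0.32  0.51 -0.18  0.75 -0.04] [ 0.38793164 -0.20139269  0.24733468] [-177.35098249    0.32086667  -29.10490966]
```

```bash
python3 - <<'E'
from h import *
plan([0.45,-0.16,0.245],31)
E
```

```text
xyz [0.853, -1.655, 0.13] dr [-0.0449, -0.0192, -1.049] mm 74.64105502070917 deg 60.16599345143542 t 15.95
```

Request:
{"op": "step_arm", "data": {
  "dr": [
    [-0.02,-0.005,-0.08],
    [-0.04,-0.01,-0.22],
    [-0.045,-0.01,-0.36],
    [-0.045,-0.02,-0.5],
    [-0.045,-0.02,-0.64],
    [-0.045,-0.02,-0.78],
    [-0.045,-0.02,-0.92],
    [-0.045,-0.02,-1.05]
  ],
  "xyz": [
    [0.1,-0.2,0],
    [0.2,-0.4,0],
    [0.3,-0.6,0],
    [0.4,-0.8,0],
    [0.5,-1.0,0.1],
    [0.6,-1.2,0.1],
    [0.7,-1.4,0.1],
    [0.85,-1.65,0.1]
  ],
  "gripper": [0.73,0.73,0.73,0.73,0.73,0.73,0.73,0.73]
}}

```text
time: 16.75
ee_pos: [0.451, -0.1589, 0.2461]
tcp_rot: [-180.0, -0.0, 31.5]
wrist_force: [0.4, -0.4, -2.1]
opening: 0.0625
```

```bash
python3 - <<'E'
from h import *
plan([0.47,-0.03,0.245],90)
E
```

```text
xyz [2.089, -2.499, 0.03] dr [-0.0005, -0.0004, -1.0206] mm 130.29353843350816 deg 58.47741239658196 t 16.75
```

Request:
{"op": "step_arm", "data": {
  "dr": [
    [0,0,-0.13],
    [0,0,-0.26],
    [0,0,-0.39],
    [0,0,-0.52],
    [0,0,-0.65],
    [0,0,-0.78],
    [0,0,-0.91],
    [0,0,-1.02]
  ],
  "xyz": [
    [0.2,-0.3,0],
    [0.5,-0.6,0],
    [0.8,-0.9,0],
    [1.1,-1.3,0],
    [1.4,-1.7,0],
    [1.7,-2.0,0],
    [1.9,-2.3,0],
    [2.1,-2.5,0]
  ],
  "gripper": [0.73,0.73,0.73,0.73,0.73,0.73,0.73,0.73]
}}

```text
time: 17.55
ee_pos: [0.4708, -0.0291, 0.2462]
tcp_rot: [-180.0, -0.0, 90.0]
wrist_force: [0.5, -0.1, -1.9]
opening: 0.0624
```

```bash
python3 - <<'E'
from h import *
plan([0.478,0.0139,0.235],146.8)
E
```

```text
xyz [1.076, 0.179, 0.281] dr [0.0001, -0.0008, -0.9917] mm 45.05354678243127 deg 56.82187472865074 t 17.55
```

Request:
{"op": "step_arm", "data": {
  "dr": [
    [0,0,-0.13],
    [0,0,-0.27],
    [0,0,-0.41],
    [0,0,-0.55],
    [0,0,-0.69],
    [0,0,-0.82],
    [0,0,-0.94],
    [0,0,-0.99]
  ],
  "xyz": [
    [0.1,0,0],
    [0.3,0,0],
    [0.5,0,0.1],
    [0.7,0.1,0.1],
    [0.9,0.1,0.2],
    [1.0,0.15,0.25],
    [1.08,0.18,0.28],
    [1.08,0.18,0.28]
  ],
  "gripper": [0.73,0.73,0.73,0.73,0.73,0.73,0.73,0.73]
}}

```text
time: 18.35
ee_pos: [0.4784, 0.0135, 0.2347]
tcp_rot: [180.0, -0.1, 146.7]
wrist_force: [-0.2, -0.5, -2.6]
opening: 0.0624
```

```bash
python3 - <<'E'
from h import *
for i in range(3): w=wrist('w11')
print(bot.get_obs()['opening'],bot.get_obs()['wrist_force'])
plan([0.478,0.0139,0.235],146.8)
t=w['image'][:,:,::-1]; cv2.imwrite('pics/w11c.png',cv2.resize(t[120:270,240:400],None,fx=5,fy=5,interpolation=cv2.INTER_CUBIC)[:,:800])
E
```

```text
0.06266456858933592 [-0.22985628 -0.16346846 -1.48433192]
xyz [0.019, 0.014, -0.002] dr [0.0001, -0.0007, -0.009] mm 0.9341078428130457 deg 0.5173134530965068 t 18.5
```

View pics/w11.png

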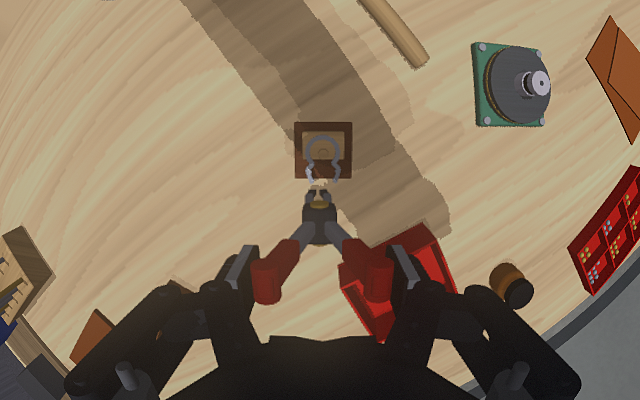

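View pics/w11c.png

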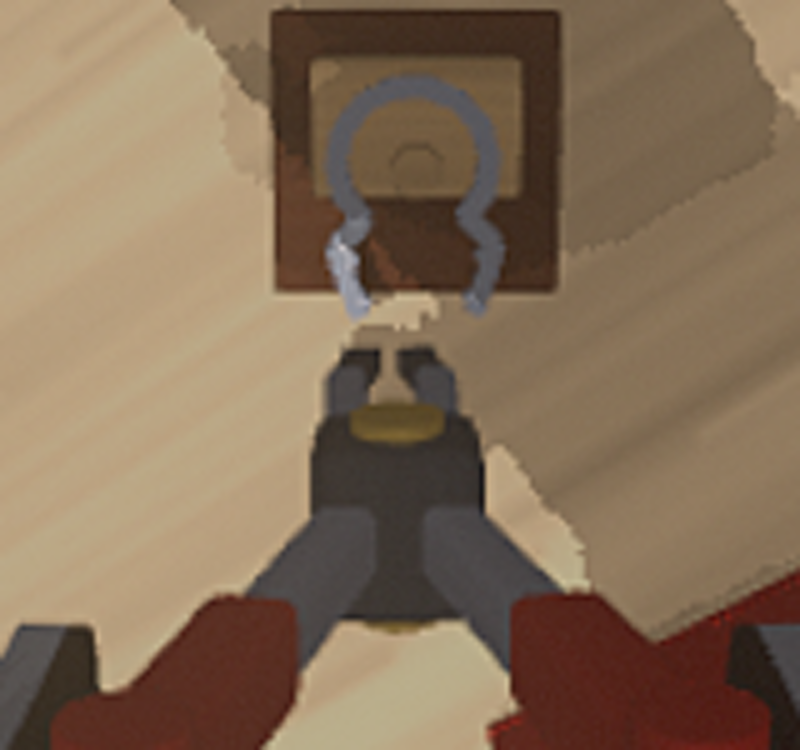

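```bash
cat >> h.py <<'E'
def ringpts(cx,cy,ang,z):
    P=[]
    for r in (14.5,19.5):
        for a in range(35,326,4): P.append((r*np.cos(np.radians(a)),r*np.sin(np.radians(a))))
    for x in np.arange(26,35.1,3):
        for y in (-10,10): P.append((x,y))
    P=np.array(P); b=np.radians(ang); M=np.array([[np.cos(b),-np.sin(b)],[np.sin(b),np.cos(b)]])
    return np.c_[P@M.T+[cx,cy],np.full(len(P),z)]/1000
E
python3 - <<'E'
from h import *
w=load('w11'); o=bot.get_obs(); tcp=o['ee_pos'];print(tcp,o['tcp_rot'])
R0=rpy(o['tcp_rot'])
C=-np.array(w['R']).T@np.array(w['t']);print('cam in tool',R0.inv().apply(C-tcp)*1000,R0.inv().apply(np.array(w['R'])[0]))
img=cv2.imread('pics/w11c.png')
for p in ringpts(455.4,28.7,-33.2,31): 
    u=(proj(w,p)-[240,120])*5+2; cv2.circle(img,tuple(int(v) for v in u),2,(0,255,0),-1)
for y in (-9,9):
  for z in (.107,):
    for x in (-4,4):
      X=tcp+R0.apply([x/1e3,y/1e3,0]);X[2]=z;u=(proj(w,X)-[240,120])*5+2;cv2.circle(img,tuple(int(v) for v in u),3,(0,0,255),-1)
for z in (.107,.119,.189,.199,.261): 
      X=np.array([tcp[0],tcp[1],z]);u=(proj(w,X)-[240,120])*5+2;print(z,u);cv2.circle(img,tuple(int(v) for v in u),4,(255,0,255),-1)
cv2.imwrite('pics/w11d.png',img)
W=lambda u,v,z: ray2z(w,(240+u/5,120+v/5),z)[:2]*1000
q=np.array([W(*a,.006) for a in [(272,10),(562,10),(560,293),(275,291)]]);print(q.mean(0));e=np.roll(q,-1,0)-q;print(np.linalg.norm(e,axis=1),np.degrees(np.arctan2(e[:,1],e[:,0])))
E
```

```text
[0.47831659 0.01302682 0.23490056] [ 1.79992194e+02 -4.03671936e-02  1.46284326e+02]
cam in tool [  71.4519826    -0.18004386 -143.4777001 ] [ 2.11581206e-03  9.99997755e-01 -1.12672475e-04]
0.107 [412.24452022 368.20941844]
0.119 [412.25722953 385.76824686]
0.189 [412.36040436 527.97613846]
0.199 [412.38096616 556.24578805]
0.261 [412.57044422 815.64571767]
[456.80494276  29.39450717]
[69.20385289 69.44493808 70.20407659 68.90059705] [  56.447339    -33.0335647  -123.99539968  146.14051304]
```

View pics/w11d.png

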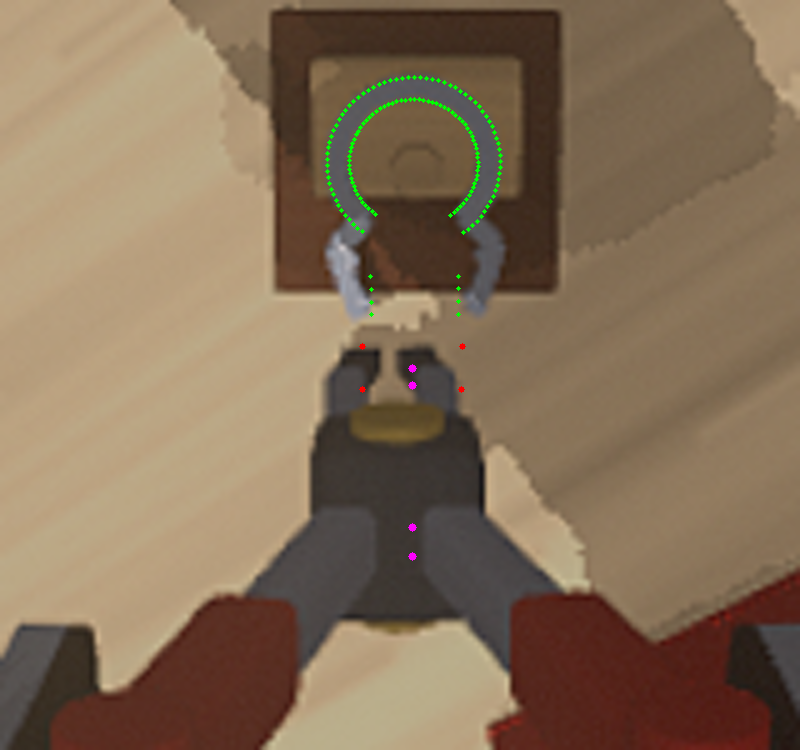

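```bash
python3 - <<'E'
from h import *
R1=rpy([180,0,146.8])*Ro.from_rotvec([-0.027,0,0]); e=R1.as_euler('xyz',degrees=True);print(e)
plan([0.4785,0.01465,0.172],e[2],e[0],e[1])
E
```

```text
[178.45301395   0.         146.8       ]
xyz [0.018, 0.036, 1.573] dr [-0.0269, -0.0006, -0.009] mm 62.921765175014315 deg 1.6235917081941795 t 18.5
```

Request:
{"op": "step_arm", "data": {
  "dr": [
    [-0.01,0,-0.005],
    [-0.02,0,-0.009],
    [-0.027,0,-0.009],
    [-0.027,0,-0.009],
    [-0.027,0,-0.009],
    [-0.027,0,-0.009],
    [-0.027,0,-0.009],
    [-0.027,0,-0.009]
  ],
  "xyz": [
    [0.02,0.04,0.2],
    [0.02,0.04,0.5],
    [0.02,0.04,0.8],
    [0.02,0.04,1.1],
    [0.02,0.04,1.35],
    [0.02,0.04,1.5],
    [0.02,0.04,1.57],
    [0.02,0.04,1.57]
  ],
  "gripper": [0.73,0.73,0.73,0.73,0.73,0.73,0.73,0.73]
}}

```text
time: 19.3
ee_pos: [0.4784, 0.0145, 0.1719]
tcp_rot: [178.5, -0.0, 146.8]
wrist_force: [-0.0, -0.1, -2.5]
opening: 0.0622
```

```bash
cat > look.py <<'E'
from h import *
import sys
name=sys.argv[1]; dzp=float(sys.argv[2]) # pivot z - tcp z in m
for i in range(2): w=wrist(name)
o=bot.get_obs(); tcp=o['ee_pos']; R0=rpy(o['tcp_rot']); print(o['time'],tcp.round(4),o['tcp_rot'].round(2),o['opening'],o['wrist_force'].round(1))
x0,y0=250,130
img=cv2.resize(w['image'][y0:y0+110,x0:x0+140,::-1],None,fx=5.5,fy=5.5,interpolation=cv2.INTER_CUBIC)
cv2.imwrite(f'pics/{name}c.png',img)
pt=lambda X:tuple(int(v) for v in ((proj(w,X)-[x0,y0])*5.5+2))
for p in ringpts(455.4,28.7,-33.2,31): cv2.circle(img,pt(p),2,(0,255,0),-1)
pz=tcp[2]+dzp
for z,c in ((-.082,(0,0,255)),(-.063,(255,0,255)),(-.01,(255,255,0))):
  for y in (-9,9):
    for x in (-4,4):
      X=tcp+R0.apply([x/1e3,y/1e3,0]);X[2]=pz+z
      cv2.circle(img,pt(X),3,c,-1)
cv2.imwrite(f'pics/{name}d.png',img)
E
python3 look.py w12 -0.0459
```

```text
19.4 [0.4787 0.0145 0.1726] [178.43  -0.   146.83] 0.06246853420195127 [ 0.2 -0.4 -1.1]
```

View pics/w12d.png

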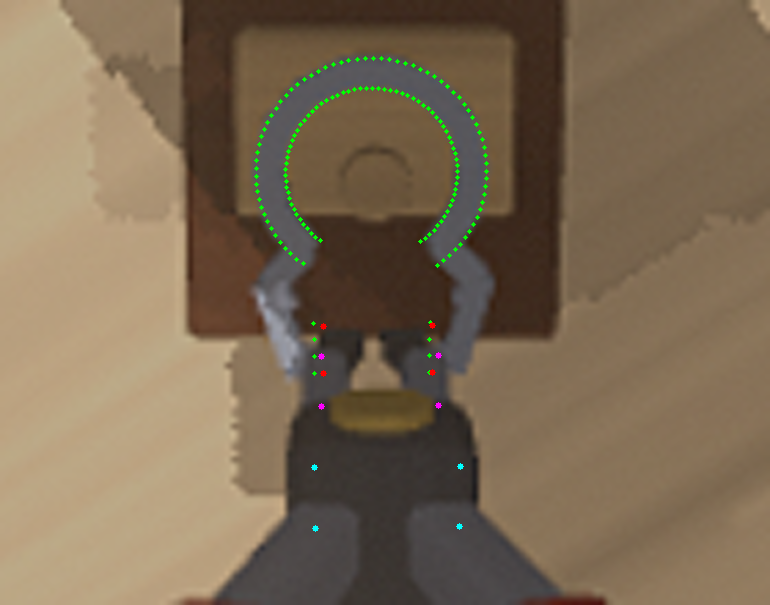

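View pics/w12c.png

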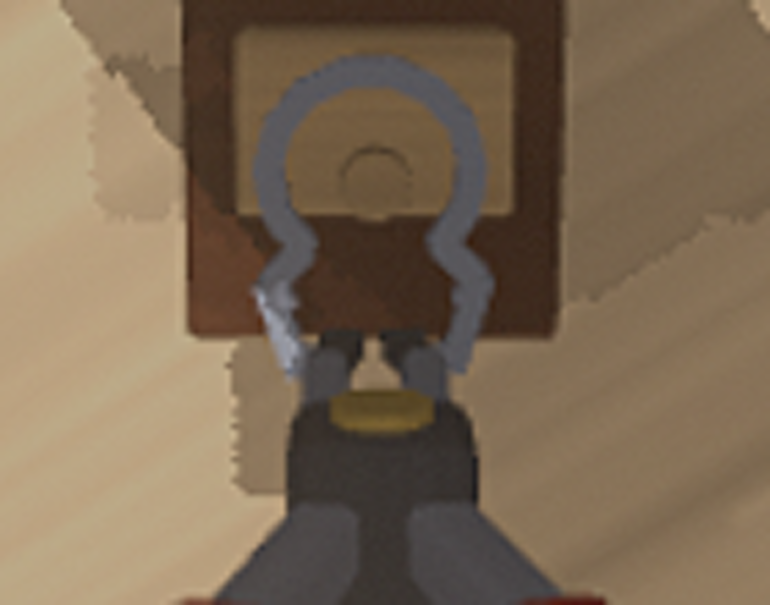

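```bash
python3 - <<'E'
from h import *
u=np.array([np.cos(np.radians(146.8)),np.sin(np.radians(146.8))])*0.0004
plan([0.4785+u[0],0.01465+u[1],0.154],146.8,178.453,0)
E
```

```text
xyz [0.016, -0.011, 0.464] dr [0.0004, -0.0, 0.0005] mm 18.567073104860686 deg 0.03800553697423799 t 19.4
```

Request:
{"op": "step_arm", "data": {
  "dr": [
    [0,0,0],
    [0,0,0],
    [0,0,0],
    [0,0,0],
    [0,0,0],
    [0,0,0],
    [0,0,0],
    [0,0,0]
  ],
  "xyz": [
    [0.015,0,0.07],
    [0.015,-0.01,0.14],
    [0.015,-0.01,0.21],
    [0.015,-0.01,0.28],
    [0.015,-0.01,0.35],
    [0.015,-0.01,0.42],
    [0.015,-0.01,0.46],
    [0.015,-0.01,0.46]
  ],
  "gripper": [0.73,0.73,0.73,0.73,0.73,0.73,0.73,0.73]
}}

```text
time: 20.2
ee_pos: [0.4779, 0.0149, 0.1534]
tcp_rot: [178.5, -0.1, 146.8]
wrist_force: [0.1, -0.5, -2.0]
opening: 0.0624
```

```bash
python3 look.py w13 -0.0459
```

```text
20.3 [0.478  0.0149 0.1538] [ 1.7844e+02 -2.0000e-02  1.4683e+02] 0.0623539450355691 [-0.1  0.4 -1.9]
```

View pics/w13c.png

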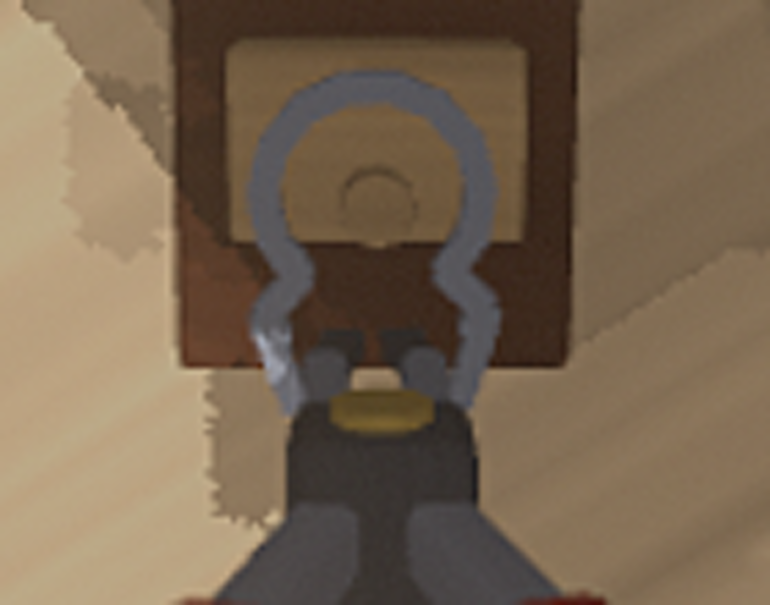

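```bash
python3 - <<'E'
from h import *
plan([0.4781,0.01495,0.1485],146.8,178.453,0)
E
```

```text
xyz [-0.0, -0.001, 0.132] dr [0.0002, -0.0004, 0.0005] mm 5.293483274960293 deg 0.039561975597924307 t 20.3
```

Request:
{"op": "step_arm", "data": {
  "dr": [
    [0,0,0],
    [0,0,0],
    [0,0,0],
    [0,0,0],
    [0,0,0],
    [0,0,0],
    [0,0,0],
    [0,0,0]
  ],
  "xyz": [
    [0,0,0.03],
    [0,0,0.06],
    [0,0,0.1],
    [0,0,0.135],
    [0,0,0.135],
    [0,0,0.135],
    [0,0,0.135],
    [0,0,0.135]
  ],
  "gripper": [0.73,0.73,0.73,0.73,0.7,0.66,0.62,0.58]
}}

```text
time: 21.1
ee_pos: [0.4782, 0.0149, 0.1485]
tcp_rot: [178.4, -0.0, 146.8]
wrist_force: [-1.1, 0.5, -1.2]
opening: 0.0496
```

```bash
python3 look.py w14 -0.0459
```

```text
21.2 [0.4782 0.015  0.1485] [ 1.7844e+02 -2.0000e-02  1.4683e+02] 0.04950605994665793 [-0.9 -0.4 -1.4]
```

View pics/w14d.png

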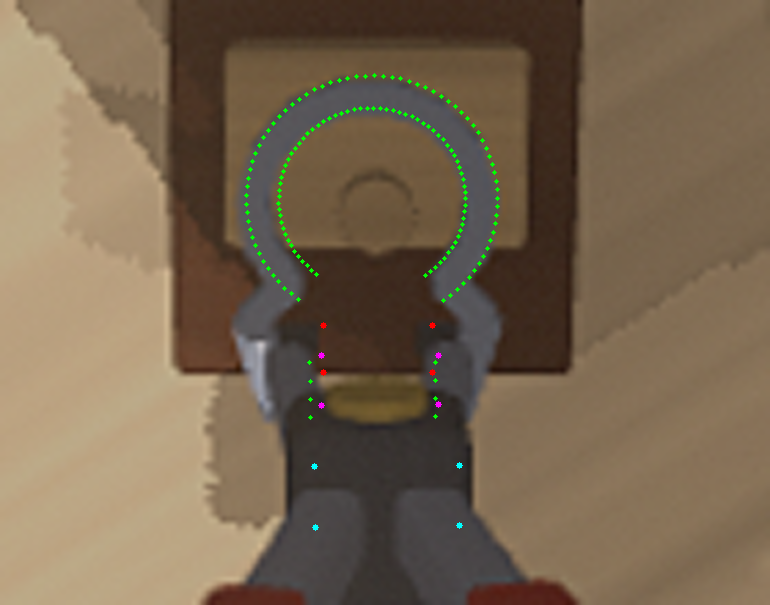

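Request:
{"op": "step_arm", "data": {
  "dr": [
    [0,0,0],
    [0,0,0],
    [0,0,0],
    [0,0,0],
    [0,0,0],
    [0,0,0],
    [0,0,0],
    [0,0,0]
  ],
  "xyz": [
    [0,0,0],
    [0,0,0],
    [0,0,0],
    [0,0,0],
    [0,0,0],
    [0,0,0],
    [0,0,0],
    [0,0,0]
  ],
  "gripper": [0.56,0.54,0.52,0.5,0.48,0.46,0.44,0.42],
  "squeeze": 35
}}

```text
time: 22.0
ee_pos: [0.4781, 0.015, 0.1484]
tcp_rot: [178.4, -0.0, 146.8]
wrist_force: [-0.6, -0.2, 0.1]
opening: 0.0359
```

```bash
python3 look.py w15 -0.0459
```

```text
22.1 [0.4781 0.015  0.1484] [ 1.7844e+02 -2.0000e-02  1.4683e+02] 0.03611364812353174 [-0.1 -0.5  0.2]
```

View pics/w15d.png

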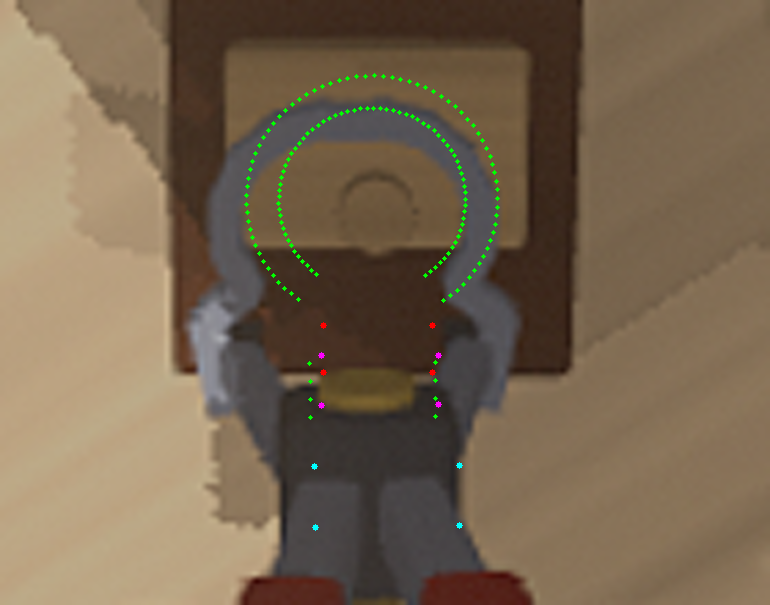

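Request:
{"op": "step_arm", "data": {
  "dr": [
    [0,0,0],
    [0,0,0],
    [0,0,0],
    [0,0,0],
    [0,0,0],
    [0,0,0],
    [0,0,0],
    [0,0,0]
  ],
  "xyz": [
    [0,0,0],
    [0,0,0],
    [0,0,0],
    [0,0,0],
    [0,0,0],
    [0,0,0],
    [0,0,0],
    [0,0,0]
  ],
  "gripper": [0.4,0.38,0.36,0.34,0.32,0.28,0.24,0.2]
}}

```text
time: 22.9
ee_pos: [0.4782, 0.015, 0.1484]
tcp_rot: [178.4, -0.0, 146.8]
wrist_force: [0.7, -0.3, 0.2]
opening: 0.0242
```

```bash
python3 look.py w16 -0.0459
```

```text
23.0 [0.4782 0.015  0.1484] [ 1.7843e+02 -2.0000e-02  1.4683e+02] 0.023890003126644254 [ 0.5 -0.3  0.4]
```

View pics/w16d.png

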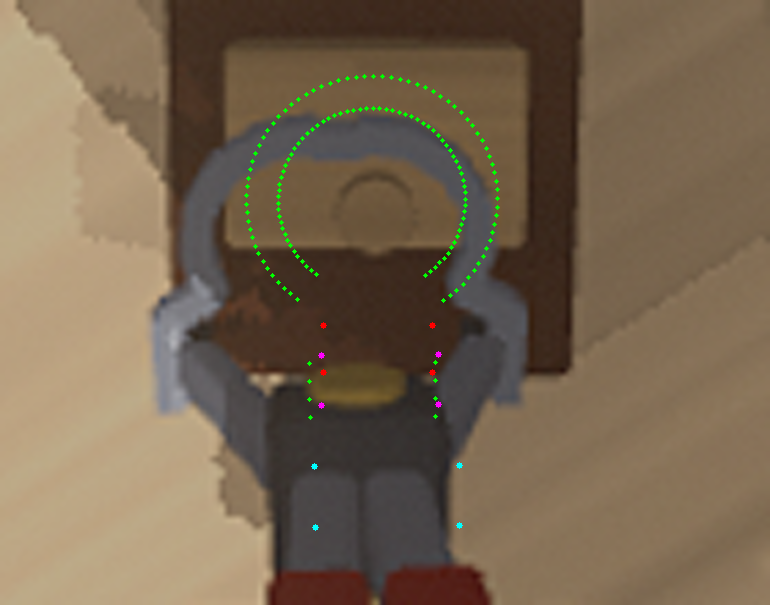

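View pics/w16.png

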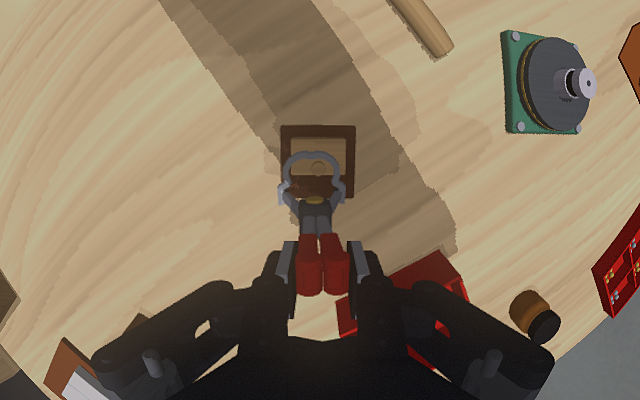

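Request:
{"op": "step_arm", "data": {
  "dr": [
    [0,0,0],
    [0,0,0],
    [0,0,0],
    [0,0,0],
    [0,0,0],
    [0,0,0],
    [0,0,0],
    [0,0,0]
  ],
  "xyz": [
    [0,0,-0.1],
    [0,0,-0.25],
    [0,0,-0.45],
    [0,0,-0.75],
    [0,0,-1.1],
    [0,0,-1.5],
    [0,0,-1.9],
    [0,0,-2.1]
  ],
  "gripper": [0.2,0.2,0.2,0.2,0.2,0.2,0.2,0.2]
}}

```text
time: 23.8
ee_pos: [0.4774, 0.013, 0.2347]
tcp_rot: [178.4, 0.1, 146.8]
wrist_force: [0.8, -0.6, -2.2]
opening: 0.0242
```

```bash
python3 look.py w17 -0.0459; python3 - <<'E'
from h import *
s=shot('scene','scene17'); t=shot('top','top17')
a=s['image'][:,:,::-1][130:290,200:400]; cv2.imwrite('pics/scene17c.png',cv2.resize(a,None,fx=4,fy=4,interpolation=cv2.INTER_CUBIC)[:600])
E
```

```text
23.9 [0.4774 0.013  0.2339] [1.7837e+02 8.0000e-02 1.4683e+02] 0.02422410890391848 [ 0.4 -0.7 -2.7]
```

View pics/w17.png

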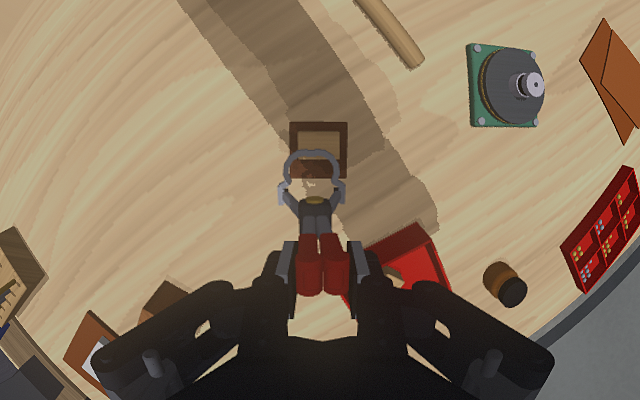

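View pics/w17c.png

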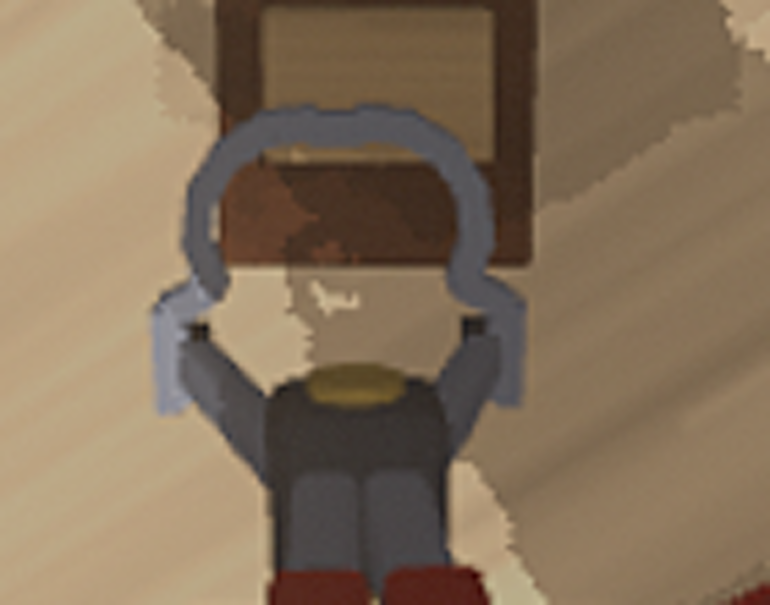

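View pics/scene17c.png

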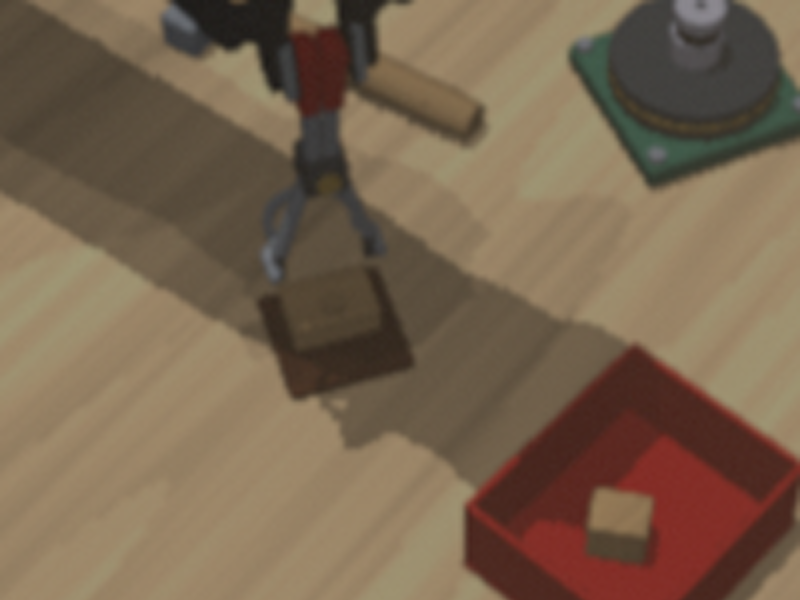

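```bash
cat > fitring.py <<'E'
from h import *
from scipy.optimize import least_squares
def model(a=0.29):
    """ring centreline pts of both halves in ring frame (hinge at -17), mm; returns inner,outer arcs + lugs none"""
    out=[]
    for s in (1,-1):
        for r in (14.5,19.5):
            t=np.radians(np.arange(50,166,3)); P=np.c_[r*np.cos(t)+17, s*r*np.sin(t)]
            b=s*a; M=np.array([[np.cos(b),-np.sin(b)],[np.sin(b),np.cos(b)]])
            out.append(P@M.T-[17,0])
    return out
def mask(w,x0=230,y0=90,x1=420,y1=260):
    im=w['image'].astype(int); r,g,b=im[...,0],im[...,1],im[...,2]
    m=((b>=r-3)&(r>45)).astype(np.uint8); z=np.zeros_like(m); z[y0:y1,x0:x1]=m[y0:y1,x0:x1]
    return z
def place(v,P,R0,tcp):
    # v: x,y,z of ring origin in tool mm, yaw of ring x-axis in tool, tilts
    a=v[3]; R=Ro.from_rotvec([v[4],0,0])*Ro.from_rotvec([0,v[5],0])*Ro.from_rotvec([0,0,a])
    X=R.apply(np.c_[P,np.zeros(len(P))])+v[:3]
    return tcp+R0.apply(X/1000)
def fit(name,tcp,rot,v0,a=0.29,x0=250,y0=130,sc=5.5,free=(0,1,2,3)):
    w=load(name); R0=rpy(rot); tcp=np.array(tcp)
    m=mask(w); g=cv2.GaussianBlur(m.astype(np.float32),(0,0),0.8)
    # edge distance field
    ed=cv2.morphologyEx(m,cv2.MORPH_GRADIENT,np.ones((2,2),np.uint8))
    big=cv2.resize(g,None,fx=4,fy=4,interpolation=cv2.INTER_CUBIC)
    bm=(big>.5).astype(np.uint8); e=cv2.Canny(bm*255,50,100)
    D=cv2.distanceTransform((e==0).astype(np.uint8),cv2.DIST_L2,5)/4
    from scipy.ndimage import map_coordinates
    arcs=np.vstack(model(a))
    def res(f):
        v=np.array(v0,float); v[list(free)]=f
        U=np.array([proj(w,X) for X in place(v,arcs,R0,tcp)])
        d=map_coordinates(D,[(U[:,1]+.5)*4-.5,(U[:,0]+.5)*4-.5],order=1,mode='nearest')
        return np.minimum(d,4)
    f=least_squares(res,np.array(v0,float)[list(free)],x_scale=[1,1,3,.03,.05,.05][:len(free)],diff_step=1e-3,loss='soft_l1',f_scale=.7)
    v=np.array(v0,float); v[list(free)]=f.x
    img=cv2.resize(w['image'][y0:y0+110,x0:x0+140,::-1],None,fx=sc,fy=sc,interpolation=cv2.INTER_CUBIC)
    for X in place(v,arcs,R0,tcp): cv2.circle(img,tuple(int(q) for q in (proj(w,X)-[x0,y0])*sc+2),1,(0,255,0),-1)
    cv2.imwrite(f'pics/{name}f.png',img)
    return v,f.fun.mean()
if __name__=='__main__':
    for a in (.27,.285,.3):
      for zz in (110,120,130):
        v,c=fit('w17',[.4774,.0130,.2339],[178.37,.08,146.83],[17,-4,zz,np.pi,0,0],a)
        print(a,zz,v.round(2),round(c,3))
E
python3 fitring.py
```

```text
0.27 110 [ 21.44  -9.65 115.1    3.13   0.     0.  ] 0.388
0.27 120 [ 21.44  -9.65 115.1    3.13   0.     0.  ] 0.388
0.27 130 [ 21.44  -9.65 115.09   3.13   0.     0.  ] 0.388
0.285 110 [ 20.93  -9.75 118.07   3.13   0.     0.  ] 0.367
0.285 120 [ 20.93  -9.75 118.07   3.13   0.     0.  ] 0.367
0.285 130 [ 20.93  -9.75 118.08   3.13   0.     0.  ] 0.367
0.3 110 [ 20.42  -9.87 120.95   3.12   0.     0.  ] 0.334
0.3 120 [ 20.42  -9.87 120.95   3.12   0.     0.  ] 0.334
0.3 130 [ 20.41  -9.87 120.97   3.12   0.     0.  ] 0.334
```

View pics/w17f.png

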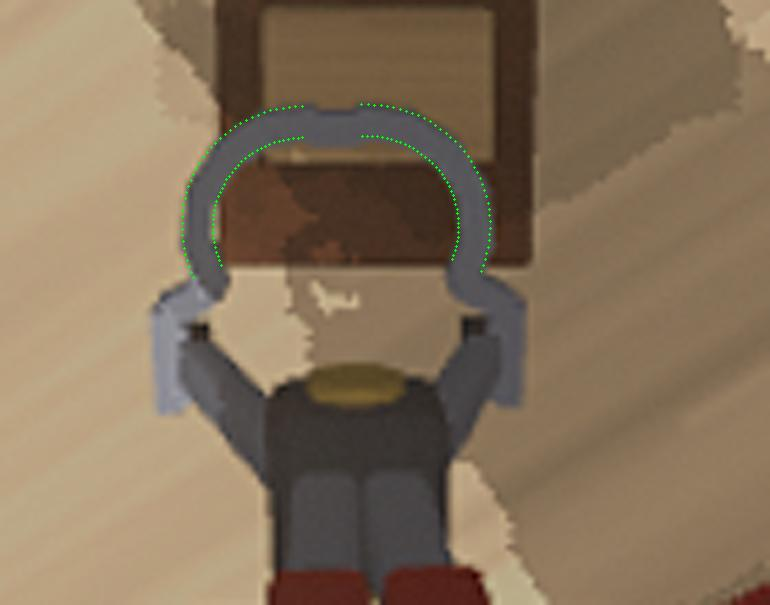

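```bash
python3 - <<'E'
from fitring import *
for a in (.28,.29,.3):
  for t in (-.07,-.03,0,.03,.07):
    v,c=fit('w17',[.4774,.0130,.2339],[178.37,.08,146.83],[20.7,-9.8,119,3.12,t,0],a)
    print(a,t,v.round(2),round(c,4))
  v,c=fit('w17',[.4774,.0130,.2339],[178.37,.08,146.83],[20.7,-9.8,119,3.12,0,0],a,free=(0,1,2,3,4,5)); print(v.round(3),round(c,4))
E
```

```text
0.28 -0.07 [ 2.1280e+01 -9.7500e+00  1.1557e+02  3.1100e+00 -7.0000e-02  0.0000e+00] 0.3828
0.28 -0.03 [ 2.1170e+01 -9.7600e+00  1.1647e+02  3.1100e+00 -3.0000e-02  0.0000e+00] 0.3722
0.28 0 [ 21.09  -9.74 117.07   3.12   0.     0.  ] 0.3678
0.28 0.03 [ 2.1070e+01 -9.7200e+00  1.1723e+02  3.1200e+00  3.0000e-02  0.0000e+00] 0.3672
0.28 0.07 [ 2.1090e+01 -9.6600e+00  1.1708e+02  3.1300e+00  7.0000e-02  0.0000e+00] 0.3643
[ 2.1046e+01 -9.6970e+00  1.1715e+02  3.1270e+00  3.8000e-02 -2.3000e-02] 0.3667
0.29 -0.07 [ 2.094e+01 -9.810e+00  1.177e+02  3.120e+00 -7.000e-02  0.000e+00] 0.3683
0.29 -0.03 [ 2.0810e+01 -9.8200e+00  1.1854e+02  3.1200e+00 -3.0000e-02  0.0000e+00] 0.3568
0.29 0 [ 20.76  -9.81 118.9    3.12   0.     0.  ] 0.3513
0.29 0.03 [ 2.0740e+01 -9.7900e+00  1.1899e+02  3.1200e+00  3.0000e-02  0.0000e+00] 0.3496
0.29 0.07 [ 2.0760e+01 -9.7600e+00  1.1892e+02  3.1200e+00  7.0000e-02  0.0000e+00] 0.3518
[ 2.1301e+01 -9.8600e+00  1.1806e+02  3.1150e+00 -9.0000e-03 -3.7300e-01] 0.3245
0.3 -0.07 [ 2.060e+01 -9.880e+00  1.196e+02  3.110e+00 -7.000e-02  0.000e+00] 0.3519
0.3 -0.03 [ 2.0480e+01 -9.8800e+00  1.2047e+02  3.1200e+00 -3.0000e-02  0.0000e+00] 0.3403
0.3 0 [ 20.41  -9.87 120.97   3.12   0.     0.  ] 0.3341
0.3 0.03 [ 2.0390e+01 -9.8600e+00  1.2118e+02  3.1200e+00  3.0000e-02  0.0000e+00] 0.3329
0.3 0.07 [ 2.041e+01 -9.830e+00  1.211e+02  3.130e+00  7.000e-02  0.000e+00] 0.34
[ 2.07440e+01 -9.94600e+00  1.19975e+02  3.11500e+00 -1.70000e-02
 -3.11000e-01] 0.3181
```

```bash
python3 - <<'E'
from fitring import *
s=load('scene17'); t=load('top17'); tcp=np.array([.4774,.0130,.2339]);R0=rpy([178.37,.08,146.83])
arcs=np.vstack(model(.29))
out=[]
for c,(x0,y0) in ((s,(255,165)),):
  for p in (None,-.3,0,.3):
    img=cv2.resize(c['image'][y0:y0+50,x0:x0+60,::-1],None,fx=6,fy=6,interpolation=cv2.INTER_CUBIC)
    if p is not None:
      for zz,col in ((121.4,(0,255,0)),):
       for X in place([20.8,-9.8,zz,3.12,.04,p],arcs,R0,tcp): cv2.circle(img,tuple(int(q) for q in (proj(c,X)-[x0,y0])*6+3),1,col,-1)
    out.append(img)
cv2.imwrite('pics/s17o.png',np.vstack([np.hstack(out[:2]),np.hstack(out[2:])]))
c=t;u=proj(t,[.4774,.013,.11]);x0,y0=int(u[0])-30,int(u[1])-25
img=cv2.resize(c['image'][y0:y0+50,x0:x0+60,::-1],None,fx=8,fy=8,interpolation=cv2.INTER_CUBIC);cv2.imwrite('pics/t17.png',img)
E
```

```text
(no output)
```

View pics/s17o.png

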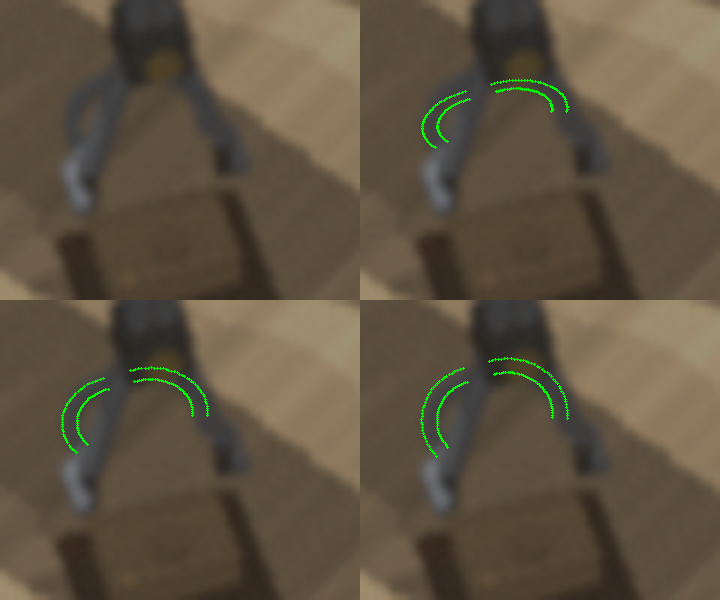

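```bash
python3 - <<'E'
from fitring import *
s=load('scene17'); w=load('w17'); tcp=np.array([.4774,.0130,.2339]);R0=rpy([178.37,.08,146.83])
a=.29
arcs=np.vstack(model(a)); lug=[]
for sg in (1,-1):
  for p in ((44,13.9),(51.3,13.9)):
    b=sg*a; lug.append([p[0]*np.cos(b)-sg*p[1]*np.sin(b)-17, p[0]*np.sin(b)+sg*p[1]*np.cos(b)])
pts=np.vstack([arcs,lug]); print(np.round(lug,1))
def ov(c,x0,y0,W,H,sc,p,z=121.4,x=20.8):
    img=cv2.resize(c['image'][y0:y0+H,x0:x0+W,::-1],None,fx=sc,fy=sc,interpolation=cv2.INTER_CUBIC)
    P=place([x,-9.8,z,3.12,.04,p],pts,R0,tcp)
    for i,X in enumerate(P): cv2.circle(img,tuple(int(q) for q in (proj(c,X)-[x0,y0])*sc+sc/2),1 if i<len(arcs) else 4,(0,255,0) if i<len(arcs) else (0,0,255),-1)
    return img
cv2.imwrite('pics/s17p.png',np.vstack([np.hstack([ov(s,258,170,44,38,9,p) for p in (0,.15)]),np.hstack([ov(s,258,170,44,38,9,p) for p in (-.15,.3)])]))
cv2.imwrite('pics/w17p.png',np.vstack([np.hstack([ov(w,270,140,84,68,4.7,p,z=z,x=x) for p,z,x in ((0,118.9,20.8),(.3,118.9,20.8))]),ov(w,270,140,168,68,4.7,-.3,118.9)]))
E
```

```text
[[ 21.2  25.9]
 [ 28.2  28. ]
 [ 21.2 -25.9]
 [ 28.2 -28. ]]
```

View pics/s17p.png

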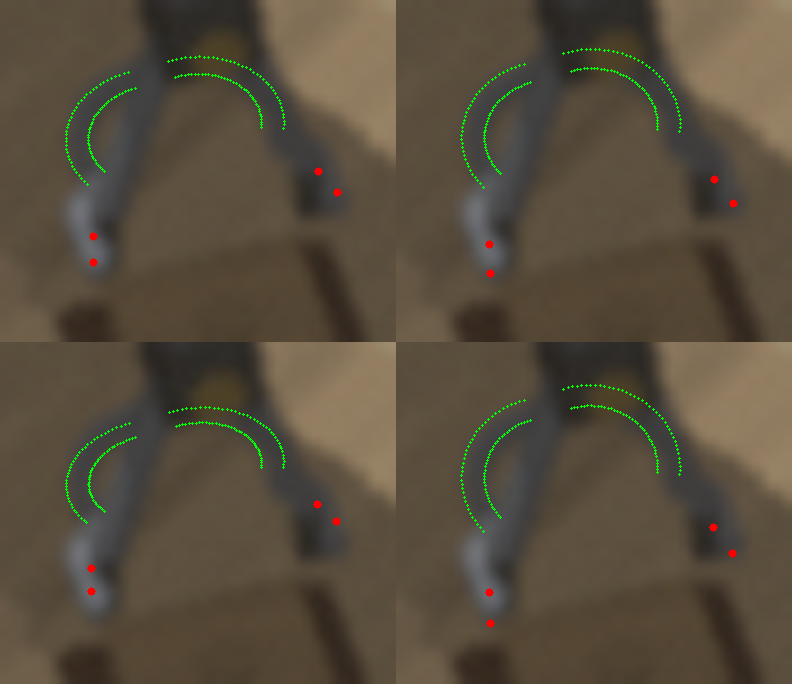

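View pics/w17p.png

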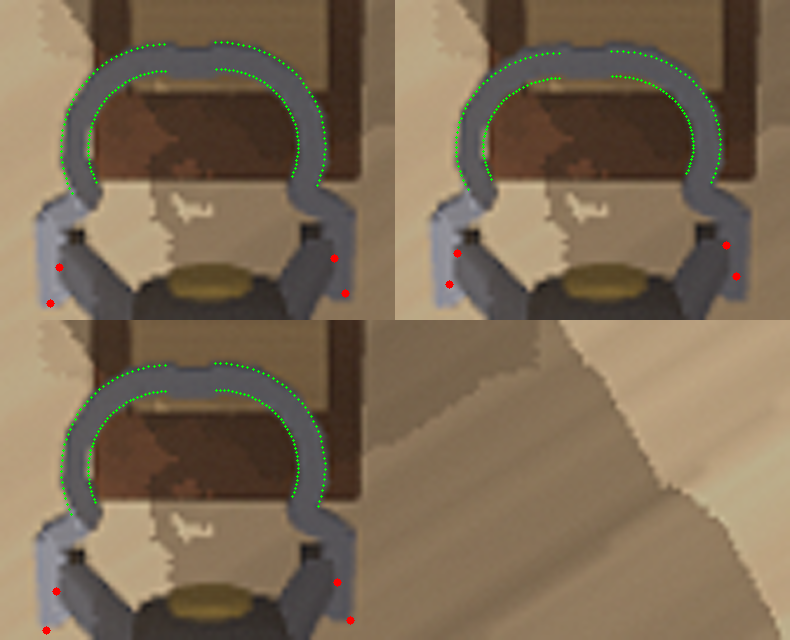

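```bash
cat >> h.py <<'E'
def eyeplan(eye,eyetool,rot):
    R1=rpy(rot); p=np.array(eye)-R1.apply(np.array(eyetool)); print('tcp target',p.round(4)); plan(p,rot[2],rot[0],rot[1])
E
python3 - <<'E'
from h import *
R1=rpy([178.37,.08,146.83])*Ro.from_rotvec([-0.022,-.0014,0]); e=R1.as_euler('xyz',degrees=True);print(e)
eyeplan([.5128,.2889,.112],[.0167,-.00975,.1214],e)
E
```

```text
[1.77109486e+02 1.60150068e-01 1.46826837e+02]
tcp target [0.5285 0.283  0.2338]
xyz [2.612, 6.352, 0.131] dr [-0.0234, -0.0034, -0.0] mm 274.7867552930249 deg 1.3556836124053446 t 24.0
```

Request:
{"op": "step_arm", "data": {
  "dr": [
    [0,0,0],
    [-0.01,0,0],
    [-0.01,0,0],
    [-0.02,0,0],
    [-0.023,0,0],
    [-0.023,0,0],
    [-0.023,0,0],
    [-0.023,0,0]
  ],
  "xyz": [
    [0.1,0.25,0],
    [0.3,0.75,0],
    [0.6,1.45,0],
    [0.95,2.25,0],
    [1.3,3.1,0],
    [1.65,3.9,0],
    [1.95,4.65,0],
    [2.2,5.2,0.1]
  ],
  "gripper": [0.2,0.2,0.2,0.2,0.2,0.2,0.2,0.2]
}}

```text
time: 24.8
ee_pos: [0.5169, 0.238, 0.2334]
tcp_rot: [177.1, -0.1, 146.9]
wrist_force: [0.3, -0.4, -3.1]
opening: 0.0244
```

```bash
python3 - <<'E'
from h import *
eyeplan([.5128,.2889,.112],[.0167,-.00975,.1214],[177.11,.05,146.83])
E
```

```text
tcp target [0.5287 0.2828 0.2338]
xyz [0.365, 1.099, 0.046] dr [-0.0005, -0.002, 0.0011] mm 46.34233856256345 deg 0.13255230484855557 t 24.8
```

Request:
{"op": "step_arm", "data": {
  "dr": [
    [0,0,0],
    [0,0,0],
    [0,0,0],
    [0,0,0],
    [0,0,0],
    [0,0,0],
    [0,0,0],
    [0,0,0]
  ],
  "xyz": [
    [0.12,0.4,0],
    [0.22,0.7,0.02],
    [0.3,0.9,0.04],
    [0.35,1.03,0.045],
    [0.36,1.08,0.045],
    [0.36,1.08,0.045],
    [0.36,1.08,0.045],
    [0.36,1.08,0.045]
  ],
  "gripper": [0.2,0.2,0.2,0.2,0.2,0.2,0.2,0.2]
}}

```text
time: 25.6
ee_pos: [0.5287, 0.2789, 0.2346]
tcp_rot: [177.1, -0.0, 146.8]
wrist_force: [0.8, -0.3, -1.2]
opening: 0.0242
```

```bash
cat > look2.py <<'E'
from fitring import *
import sys
name=sys.argv[1]
for i in range(2): w=wrist(name)
s=shot('scene','scene_'+name)
o=bot.get_obs(); tcp=o['ee_pos']; print(o['time'],tcp.round(4),o['tcp_rot'].round(2),o['opening'],o['wrist_force'].round(1))
v,c=fit(name,tcp,o['tcp_rot'],[20.8,-9.8,119,3.12,.04,0],.29); print(v.round(2),c)
ax=Ro.from_rotvec([v[4],0,0]).apply([np.cos(v[3]),np.sin(v[3]),0])
eye=tcp+rpy(o['tcp_rot']).apply((v[:3]+[0,0,2.5]+4*ax)/1000); print('eye',eye.round(4),'off mm',((eye[:2]-[.5128,.2889])*1000).round(1))
x0,y0=250,110; sc=5
img=cv2.resize(w['image'][y0:y0+120,x0:x0+150,::-1],None,fx=sc,fy=sc,interpolation=cv2.INTER_CUBIC)
cv2.imwrite(f'pics/{name}c.png',img)
pt=lambda c,X,x0,y0,sc:tuple(int(q) for q in (proj(c,X)-[x0,y0])*sc+sc/2)
th=np.linspace(0,2*np.pi,60)
def circ(c,img,r,z,x0,y0,sc,col):
    for t in th: cv2.circle(img,pt(c,[.5128+r*np.cos(t),.2889+r*np.sin(t),z],x0,y0,sc),1,col,-1)
circ(w,img,.015,.078,x0,y0,sc,(0,0,255)); circ(w,img,.015,.04,x0,y0,sc,(0,255,255))
for X in place(v,np.vstack(model(.29)),rpy(o['tcp_rot']),tcp): cv2.circle(img,pt(w,X,x0,y0,sc),1,(0,255,0),-1)
cv2.imwrite(f'pics/{name}d.png',img)
u=proj(s,[.5128,.2889,.08]);x0,y0=int(u[0])-40,int(u[1])-50
img=cv2.resize(s['image'][y0:y0+85,x0:x0+80,::-1],None,fx=7,fy=7,interpolation=cv2.INTER_CUBIC)
im2=img.copy()
circ(s,im2,.015,.078,x0,y0,7,(0,0,255)); circ(s,im2,.013,.0575,x0,y0,7,(0,255,255)); circ(s,im2,.013,.0665,x0,y0,7,(0,255,255))
for X in place(v+[0,0,2.5,0,0,0],np.vstack(model(.29)),rpy(o['tcp_rot']),tcp): cv2.circle(im2,pt(s,X,x0,y0,7),1,(0,255,0),-1)
cv2.imwrite(f'pics/{name}s.png',cv2.resize(np.hstack([img,im2]),(800,425)))
E
python3 look2.py w20
```

```text
25.75 [0.5287 0.2791 0.2345] [ 1.7712e+02 -2.0000e-02  1.4681e+02] 0.024181118808003096 [-0.6  0.9 -1.5]
[ 2.1630e+01 -9.7900e+00  1.1548e+02  3.1100e+00  4.0000e-02  0.0000e+00] 1.305174
eye [0.5118 0.2857 0.1162] off mm [-1.  -3.2]
```

View pics/w20d.png

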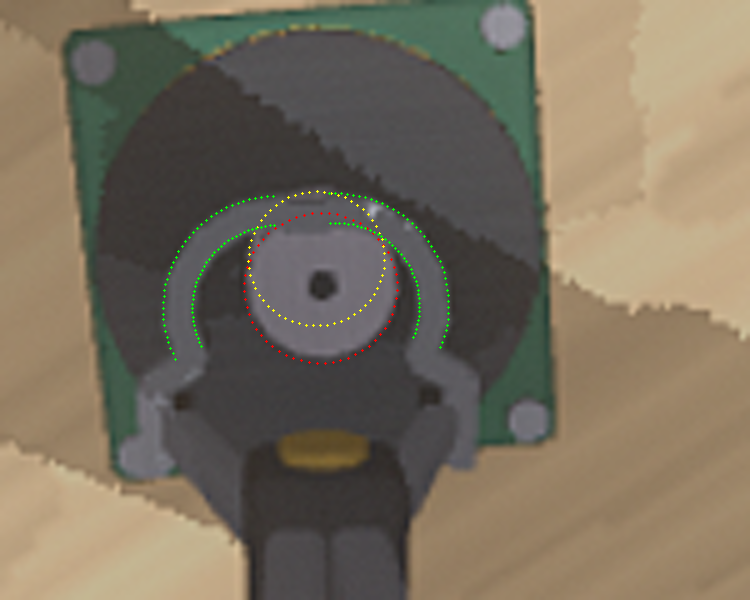

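View pics/w20s.png

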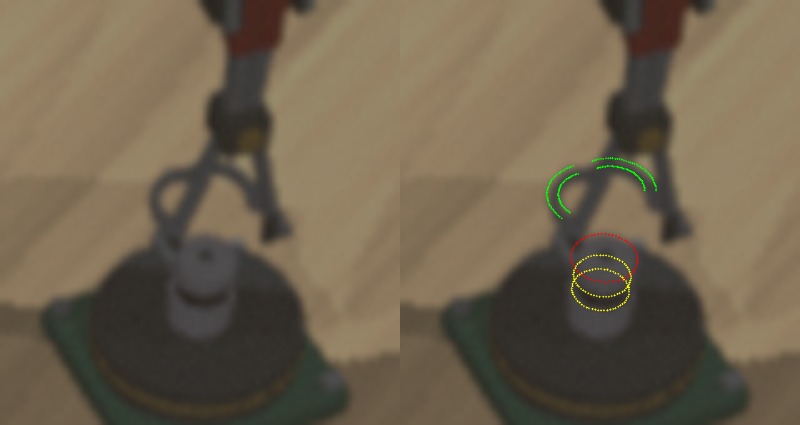

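```bash
sed -i 's/^v,c=fit.*$/v=np.array([20.76,-9.8,118.9,3.12,.045,0])/' look2.py; python3 - <<'E'
from h import *
eyeplan([.5128,.2889,.095],[.0168,-.00972,.1214],[177.11,0,146.83])
E
```

```text
tcp target [0.5288 0.2827 0.2167]
xyz [0.045, 0.055, 0.448] dr [-0.0002, -0.0004, -0.0004] mm 18.157796252535153 deg 0.030164135126472046 t 25.75
```

Request:
{"op": "step_arm", "data": {
  "dr": [
    [0,0,0],
    [0,0,0],
    [0,0,0],
    [0,0,0],
    [0,0,0],
    [0,0,0],
    [0,0,0],
    [0,0,0]
  ],
  "xyz": [
    [0.02,0.03,0.08],
    [0.045,0.055,0.18],
    [0.045,0.055,0.28],
    [0.045,0.055,0.36],
    [0.045,0.055,0.42],
    [0.045,0.055,0.45],
    [0.045,0.055,0.45],
    [0.045,0.055,0.45]
  ],
  "gripper": [0.2,0.2,0.2,0.2,0.2,0.2,0.2,0.2]
}}

```text
time: 26.55
ee_pos: [0.5289, 0.283, 0.2167]
tcp_rot: [177.1, -0.0, 146.8]
wrist_force: [0.5, -0.3, -1.3]
opening: 0.024
```

```bash
python3 look2.py w21
```

```text
26.7 [0.5289 0.283  0.2167] [ 1.7711e+02 -2.0000e-02  1.4683e+02] 0.024177206193665503 [ 0.4 -0.4 -1.5]
eye [0.5129 0.2892 0.095 ] off mm [0.1 0.3]
```

View pics/w21d.png

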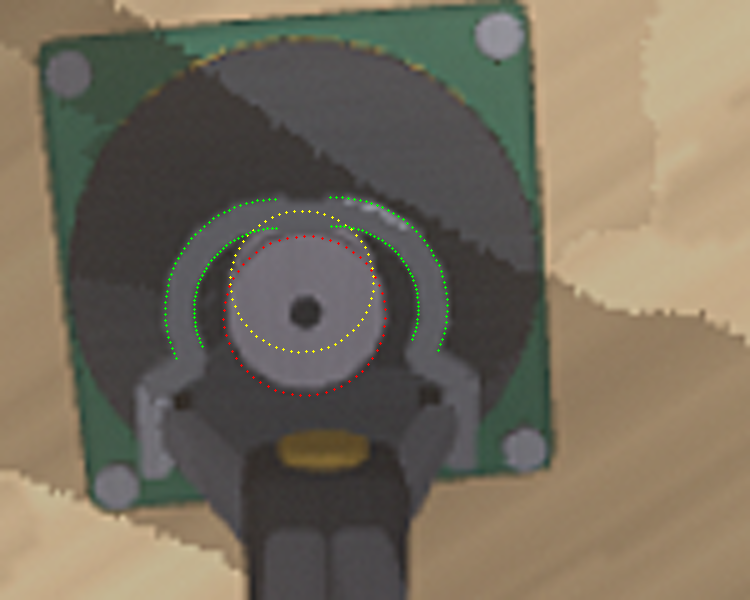

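View pics/w21s.png

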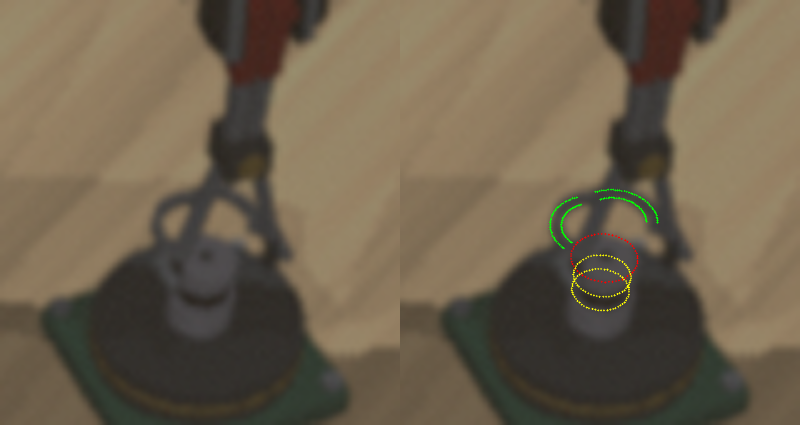

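```bash
sed -i 's/\.5128/.51235/g; s/\.2889/.2892/g' look2.py; python3 - <<'E'
from h import *
eyeplan([.51235,.2892,.075],[.0168,-.00972,.1214],[177.11,0,146.83])
E
```

```text
tcp target [0.5284 0.283  0.1967]
xyz [0.01, -0.032, 0.498] dr [-0.0, -0.0003, -0.0] mm 19.977859490635904 deg 0.01984654464139944 t 26.7
```

Request:
{"op": "step_arm", "data": {
  "dr": [
    [0,0,0],
    [0,0,0],
    [0,0,0],
    [0,0,0],
    [0,0,0],
    [0,0,0],
    [0,0,0],
    [0,0,0]
  ],
  "xyz": [
    [0.01,-0.005,0.07],
    [0.01,-0.01,0.15],
    [0.01,-0.015,0.23],
    [0.01,-0.02,0.31],
    [0.01,-0.025,0.39],
    [0.01,-0.03,0.46],
    [0.01,-0.032,0.5],
    [0.01,-0.032,0.5]
  ],
  "gripper": [0.2,0.2,0.2,0.2,0.2,0.2,0.2,0.2]
}}

```text
time: 27.5
ee_pos: [0.5282, 0.2829, 0.1962]
tcp_rot: [177.1, -0.0, 146.8]
wrist_force: [0.3, -0.2, -1.8]
opening: 0.0241
```

```bash
python3 look2.py w22;python3 - <<'E'
from h import *
eyeplan([.51235,.2892,.062],[.0168,-.00972,.1214],[177.11,0,146.83])
E
```

```text
27.65 [0.5284 0.283  0.1967] [ 1.7711e+02 -2.0000e-02  1.4683e+02] 0.024454307908315202 [ 0.9  0.5 -2.3]
eye [0.5123 0.2892 0.0749] off mm [-0.  0.]
tcp target [0.5284 0.283  0.1837]
xyz [-0.001, -0.017, 0.323] dr [-0.0001, -0.0004, 0.0] mm 12.92198376955801 deg 0.02106429258117298 t 27.65
```

View pics/w22d.png

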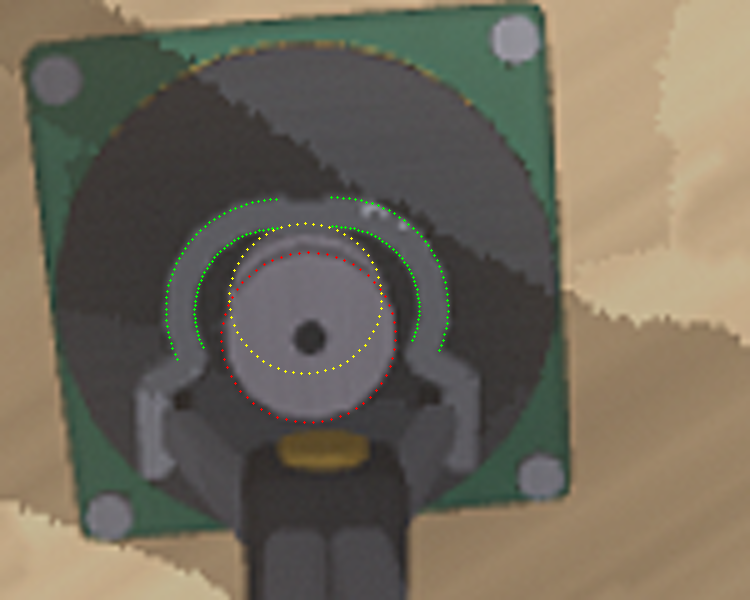

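View pics/w22s.png

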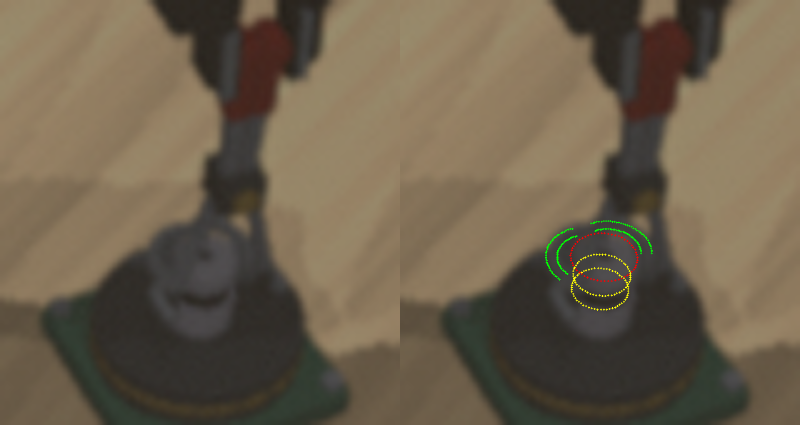

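Request:
{"op": "step_arm", "data": {
  "dr": [
    [0,0,0],
    [0,0,0],
    [0,0,0],
    [0,0,0],
    [0,0,0],
    [0,0,0],
    [0,0,0],
    [0,0,0]
  ],
  "xyz": [
    [0,0,0.05],
    [0,-0.005,0.1],
    [0,-0.01,0.16],
    [0,-0.013,0.22],
    [0,-0.015,0.27],
    [0,-0.017,0.31],
    [0,-0.017,0.323],
    [0,-0.017,0.323]
  ],
  "gripper": [0.2,0.2,0.2,0.2,0.2,0.2,0.2,0.2]
}}

```text
time: 28.45
ee_pos: [0.5283, 0.2829, 0.1835]
tcp_rot: [177.1, -0.0, 146.8]
wrist_force: [0.4, -0.5, -2.0]
opening: 0.0243
```

```bash
python3 look2.py w23;python3 - <<'E'
from h import *
eyeplan([.51235,.2892,.062],[.0168,-.00972,.1214],[177.11,0,146.83])
E
```

```text
28.6 [0.5283 0.283  0.1837] [ 1.7712e+02 -2.0000e-02  1.4683e+02] 0.023934737250016273 [ 0.   0.2 -3. ]
eye [0.5123 0.2892 0.0619] off mm [-0. -0.]
tcp target [0.5284 0.283  0.1837]
xyz [-0.0, 0.001, -0.002] dr [-0.0001, -0.0004, 0.0] mm 0.07267539013417498 deg 0.022971473889062354 t 28.6
```

View pics/w23d.png

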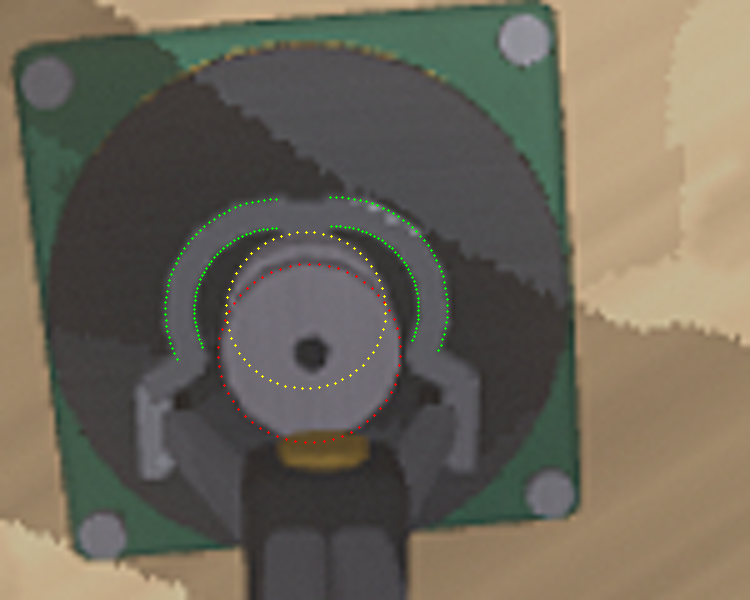

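View pics/w23s.png

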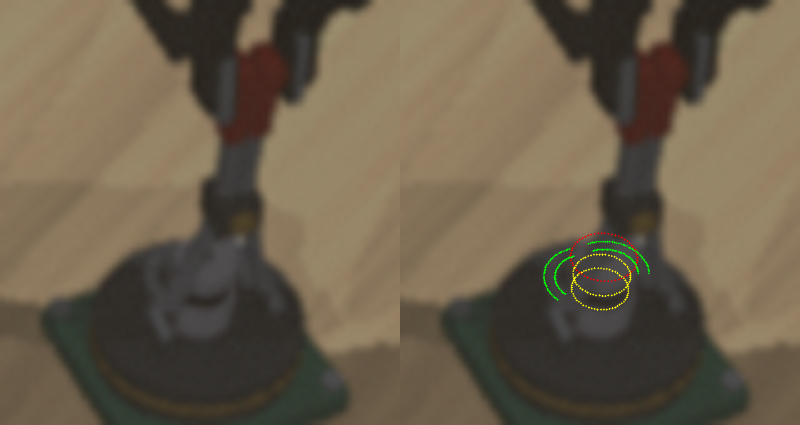

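```bash
python3 - <<'E'
from h import *
print(bot.job_done()); o=bot.get_obs(); print(o['time'],o['ee_pos'],o['wrist_force'],o['opening'])
E
```

```text
the job is handed in; nothing more can be done
None
the job is handed in; nothing more can be done
```

The job is handed in, at about 28.6 s of the 67 s allowed. No verdict came back, so the success claims below rest on my own measurements.

**What I did:** I put the offcut in the bin and took the pliers from the rack. I then spread the ring to the stop (finger opening about 24 mm), lifted it off its stand, and lowered it around the stub to the groove. The jar, tin and hammer were not touched by any planned move.

**Last checks, just before handing in:**
- **Ring eye:** by the camera fit it was within about 1 mm of the stub axis, at 61.9 mm height (groove at 62 mm).
- **Contact:** the wrist force stayed at the carried weight, about 2–3 N, so I saw no sign of pressing on the machine.
- **Offcut:** last seen lying in the bin in the scene picture taken after lifting the ring.

**What disagreed or went wrong:**
- **Height:** working from the stand height instead puts the eye about 1.7 mm higher, at about 63.6 mm. That is still inside the 3.5 mm limit.
- **Ring tilt:** the pliers leaned about 0.07 rad in the grip, so I tilted the tool by about 0.05 rad to bring the ring roughly level. My estimate of its front-to-back tilt is weak, perhaps within 0.1 rad, against a limit of 0.2 rad.
- **Wrist limit:** my first approach to the ring ran the last joint to its end stop and the arm drifted off course. I turned the pliers half round and came in from the other side, and nothing was touched.
- **Fit over the machine:** the automatic ring fit failed against the dark wheel. I used the fit made just after lifting the ring from its stand, and its overlay matched both cameras.

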